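# Trace a worn plate cam with the digitising stylus

## Task

The cam clamped on the fixture is worn and its true outline has to be recorded. Take the stylus from its dock, set its stem against the cam's edge at the green mark and trace along the flank, round the nose and back along the other flank to the red mark in one pass, always lightly against the edge and never pressing with more than 10 N; then stand the stylus fully home in its dock and let go. Leave the loose parts lying about where they are.

Things in the scene. Friction and masses are not known exactly. Their poses are not given: they have to be found in the camera images.
- granite: Grey granite surface plate on a low steel stand, 310 (x) x 420 (y) mm; its flat top lies 160 mm above the bench. Fixture, dock and some small parts stand on it. Origin: centre of its underside, on the bench. It never moves.
- stylus: Digitising stylus, 102 mm tall, about 120 g, upright in its dock. Origin: centre of the stem's lower end; z up along it. Steel stem 10 mm across, 40 mm long (last 3 mm taper to 6 mm), grey collar 26 mm across from 40 to 47 mm up, black ribbed square grip 24 x 24 mm from 47 to 89 mm (faces along its x and y; hold it here), round cap above.
- stylus_tip (a point): Centre of the stem's lower end (the stylus's origin). While tracing, this point lies below the cam's top face and the side of the stem, 5 mm in radius, runs along the edge. The stem has no spring: steel on steel, about 20 N per mm.
- dock_bore (a point): Centre of the mouth of the dock's bore, 44 mm above the granite's top.
- cam_fixture: Blue base plate of the fixture, 108 x 86 mm with a small ear at each side (98 mm over them), 12 mm high, fixed on the granite plate; same axes as the cam, origin on the granite under the cam's shaft axis. Between base and cam (12 to 28 mm high) there is only a round boss, up to 24 mm in radius.
- cam_plate: Steel cam clamped by a nut, cannot turn; underside 28 mm, top 42 mm, nut and stud 55 mm above the granite. Origin: shaft axis, underside; z up, nose along its -x. Drawn outline: base circle R 34 mm about the origin, nose R 14 mm about the nose bore, straight flanks tangent to both, 39.2 mm long. Worn: the true edge lies up to 5 mm inside this, in smooth hollows that must be felt.
- nose_bore (a point): Small round bore in the nose: centre of the nose radius, 44 mm from the shaft axis along the cam's -x, at half the cam's thickness (35 mm above the granite).
- green_mark (a point): Green paint line over the top face and down the edge, where the straight flank on the cam's +y side leaves the base circle: here the trace starts. The point lies on the edge at half thickness.
- red_mark (a point): Red paint line, the same on the cam's -y side: here the trace ends.
- flank_green (a point): Middle of the drawn straight flank on the green (+y) side, at half the cam's thickness; its x axis points straight out of the cam, at right angles to the drawn flank. The wear lies inside this line.
- flank_red (a point): The same for the flank on the red (-y) side; x axis straight out of the cam.
- gear: Steel spur gear, 51 mm across, 20 mm high, lying loose on the bench; a bystander.
- brass_bushing: Flanged brass bushing, 33 mm across, 30 mm high, loose on the granite plate; a bystander.
- loupe: Black eye loupe, 37 mm across, 32 mm high, loose on the granite plate; a bystander.
- blank_1: Stepped steel blank, 32 mm across, 34 mm high, loose on the granite plate; a bystander.
- dock: Black block 50 x 50 mm on a steel foot 76 (x) x 64 mm and 8 mm high; 44 mm high in all, fixed on the granite plate. Origin: centre of its underside, z up. An upright round bore, 15 mm across and 42 mm deep, goes down from the middle of its top. Seated, the stylus's collar rests on the top and its stem's end is 4 mm above the granite.
Things that resemble listed ones, but are neither listed nor needed, are in the scene too. There is more than one size of the stylus; the one meant has the size given above.

How it is judged:
By the outcome, as a careful person would: the job done as asked, in the order asked, and still so for the second after the job is handed in, with the robot touching nothing.
It also fails if it takes over 72 s, if anything falls off the work surface, if the arm or the gripper's body presses on something with over 40 N, if the wrist force passes 120 N, or if a joint passes its speed limit or range.

## Robot

A 6-joint arm with a two-finger parallel gripper is mounted at the origin on the work surface; the furniture and walls round the work are solid. World frame = base frame: x ahead of the robot, y to its left, z up, the work surface at z = 0. Lengths are in m, angles in rad, forces in N, time in s.
With the tool pointing down it reaches from about 0.225 to 0.875 m from the base axis. Payload 3.4 kg.
Tool frame: the origin (TCP) lies at the very end of the fingers, on their centre line; the grasp point (between the pads) lies 19 mm behind it; z points along the fingers, y is the direction in which the jaws open and shut (so a half turn about z gives the same grasp; the last joint's range is limited). The gripper opens to 85 mm and grips with 20 to 120 N. Pads are 22 mm wide; open, the fingers measure 114 mm over their backs; the gripper's body (76 mm by 85 mm) begins 54 mm behind the grasp point. The pads swing forward as they close: fully open they stand 13 mm farther back than shut.
Start: joints at [-1.345, 0.276, 1.505, -0, 1.361, -0.121], TCP at [0.195, -0.541, 0.231] pointing down, gripper open.
Joint ranges: [-2.89, 2.89], [-0.75, 2.08], [0.22, 2.7], [-1.18, 4.32], [0.11, 2.71], [-2.7, 2.7]. Speed limits (rad/s): [2.57, 2.57, 3.14, 3.14, 3.14, 3.14].

## Interface

Orientations are given as a unit quaternion [w, x, y, z].
In Python, from rig import manip gives the robot as it stands. The module is installed in compiled form; this text tells all that it offers.
- The arm moves only by the tool carry_out, never from a script. Its argument "moves" is one flat list of numbers, 5 for each row, row after row: the opening in per cent of the stroke, from 0 (shut) to 100 (fully open), then the shift along the world's x, y, z in cm, then the turn about the world's z in rad. A call has exactly 10 rows; each row shifts and turns the commanded pose from where the row before left it; what a row does not reach is not made up. A row lasts 1/10 s, in which the tool goes at most 50 mm and 8.59 degrees, less where a joint would pass 70% of its speed; a pose out of reach is approached as far as the arm can. A call is refused whole if a number of a shift passes 5 or a number of a turn 0.15, either way. A call with a gripper value outside its range is refused whole. The fingers move at their own pace and stop on an object; "squeeze" is the grip in N (left out, the last holds). Time passes only in rows, so rows that do not move let the fingers close, or fill a call up. It gives the time, the measured TCP pose, the force and the opening at its end, in the units of the state.
- manip.get_state(): the state, without advancing time (a new reading comes with each control period).
- manip.get_image(name): name is "side" or "top" or "wrist"; returns the picture (480x640x3 uint8, red, green, blue); there is no depth.
- manip.camera_info(name): a dict with "fov_y" (degrees; the focal length in pixels is half the picture's height over the tangent of half this angle, whatever the lens; pixels are square), "cx", "cy" (the principal point, pixels), "rvec" (rotation vector, rad) and "tvec" (3), from world to camera coordinates, as OpenCV has them; the wrist camera has in their place "hand_eye" (4x4, takes a point from camera to tool coordinates, whose origin is the TCP and whose axes are the flange's). Camera axes: x right, y down, z forward; pixel columns grow to the right and rows downward; lengths in m; the calibration is good to about 2 mm. A picture is of the moment at which its call begins: read the wrist's pose just before it. camera_info takes no time and is no camera call.
- manip.sign_off(): hands the job in, once; it reports no verdict.
The state is a dict: "clock": time; "qpos": joint angles; "qd": joint speeds; "effort": joint torques, N m; "position": TCP position; "ee_rot": TCP orientation; "contact_force": force on the tool from outside, world axes, zero at the start; "moment": the same for the moment, N m; "width": finger opening in m.
Only numpy, scipy, OpenCV 4.12 (cv2) and the standard library are available. Lean on these libraries where they do the work, as an engineer would, in place of code of your own. Each camera call takes 0.05 s, during which the arm holds its last target. There are 200 camera calls.

## Working session

There is one attempt and no reset: what is moved stays moved. The work goes in short steps, Python scripts to look and compute and a tool call to move; the robot and the scene stay as the last step left them, time stands still between calls to the robot, and variables do not carry over. Pictures are saved under pics/ and viewed, about 8 in all and at most 12, crops included, and the job is handed in when it is done.

Besides the shell and the picture viewer there is one more tool, called after "Request:" as a command line: name --argument value ..., lists and objects as JSON in quotes. carry_out: Moves the arm, as the interface text tells. Its arguments: {"type":"object","properties":{"moves":{"type":"array","items":{"type":"number"}},"squeeze":{"type":"number"}},"required":["moves"]}

```bash
mkdir -p pics
cat > h.py <<'E'
import numpy as np, cv2
from rig import manip
def save(n,f): cv2.imwrite('pics/'+f,cv2.cvtColor(manip.get_image(n),cv2.COLOR_RGB2BGR))
def cam(n):
    c=manip.camera_info(n); f=240/np.tan(np.radians(c['fov_y'])/2)
    K=np.array([[f,0,c['cx']],[0,f,c['cy']],[0,0,1.]])
    if 'rvec' in c: 
        R=cv2.Rodrigues(np.array(c['rvec'],float))[0]; t=np.array(c['tvec'],float).ravel()
    return K,R,t
def quat(q):
    from scipy.spatial.transform import Rotation as Ro
    return Ro.from_quat([q[1],q[2],q[3],q[0]]).as_matrix()
def wcam(st):
    c=manip.camera_info('wrist'); f=240/np.tan(np.radians(c['fov_y'])/2)
    K=np.array([[f,0,c['cx']],[0,f,c['cy']],[0,0,1.]])
    H=np.array(c['hand_eye']); T=np.eye(4); T[:3,:3]=quat(st['ee_rot']); T[:3,3]=st['position']
    W=np.linalg.inv(T@H); return K,W[:3,:3],W[:3,3]
def ray(C,uv,z):
    K,R,t=C; d=R.T@np.linalg.inv(K)@[uv[0],uv[1],1]; o=-R.T@t
    return o+d*(z-o[2])/d[2]
def proj(C,p):
    K,R,t=C; q=K@(R@np.array(p)+t); return q[:2]/q[2]
E
python3 - <<'E'
from h import *
s=manip.get_state(); print(s)
for n in('top','side','wrist'): save(n,n+'0.png'); print(n,manip.camera_info(n))
E
```

```text
{'clock': 0.0, 'qpos': array([-1.34500502e+00,  2.76630882e-01,  1.50616252e+00, -1.82652422e-06,
        1.36071484e+00, -1.20961340e-01]), 'qd': array([-0.00163893,  0.00156777, -0.00048648, -0.00078908,  0.00025676,
       -0.0006192 ]), 'effort': array([-1.52579822e-03, -4.16778481e+01, -2.45809937e+01, -2.68053263e-04,
        1.09683917e-02,  2.71574788e-05]), 'position': array([ 0.19530332, -0.54023539,  0.23040755]), 'ee_rot': array([-9.56433116e-04,  9.85007451e-01,  1.72509142e-01, -5.10716150e-05]), 'contact_force': array([ 0.03183493, -0.57953374,  0.09918818]), 'moment': array([ 0.03040135, -0.02177028,  0.00188251]), 'width': 0.0855417654855002}
top {'fov_y': 44.338556056761945, 'cx': 315.57603631989207, 'cy': 242.39508326346635, 'rvec': array([ 2.16297532, -2.19226762,  0.09882136]), 'tvec': array([-0.18013511,  0.53088058,  1.56885272])}
side {'fov_y': 51.44136667734348, 'cx': 319.01773339986704, 'cy': 228.28300461088062, 'rvec': array([ 1.99749272, -0.10013332,  0.07399279]), 'tvec': array([-0.54212391,  0.06974695,  1.41503844])}
wrist {'fov_y': 60.26444410387471, 'cx': 317.15904000564296, 'cy': 239.02054538021432, 'hand_eye': array([[-1.83547331e-03, -9.45034634e-01, -3.26965092e-01,
         8.47138980e-02],
       [ 9.99997730e-01, -1.38084399e-03, -1.62256999e-03,
        -5.30920898e-04],
       [ 1.08189705e-03, -3.26967328e-01,  9.45035024e-01,
        -1.42866579e-01],
       [ 0.00000000e+00,  0.00000000e+00,  0.00000000e+00,
         1.00000000e+00]])}
```

View pics/top0.png

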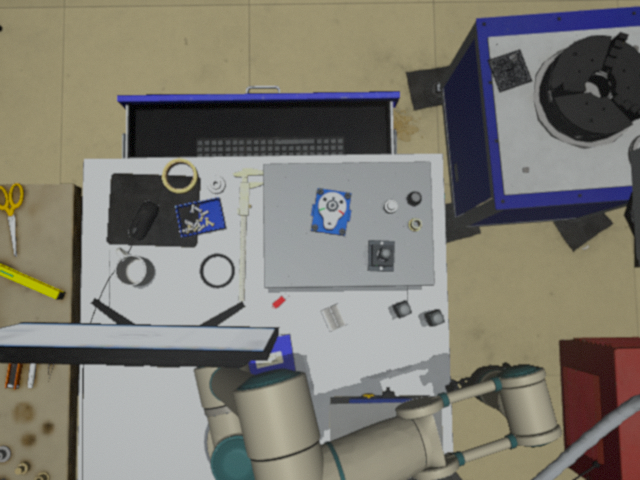

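View pics/side0.png

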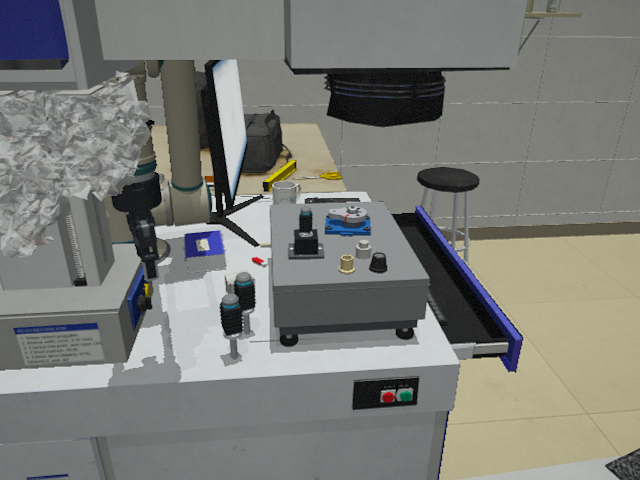

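The top view shows the dock with its stylus near (381,256) and the cam at (331,209), with its nose pointing down the image. The side view shows three candidates for the stylus: the one in the dock at (305,230) and two on the bench at (244,288) and (231,320), which are at (400,309) and (431,317) in the top view. The one in the dock is meant. The small round parts on the plate are bystanders.

Run:
```python
from h import *
C=cam('top')
print('camtop',-C[1].T@C[2]); S=cam('side'); print('camside',-S[1].T@S[2])
for n,uv,z in [('dock top',(381,256),.204),('stylus cap',(382,255),.266),('stud',(331,205),.215),('nose',(327,226),.202),('green?',(320,213),.202),('red',(341,211),.202),('gr TL',(263,163),.16),('gr TR',(434,163),.16),('gr BR',(434,287),.16),('gr BL',(263,289),.16),('blank',(391,206),.194),('bush',(415,225),.19)]:
    print(n,ray(C,uv,z).round(3))
im=cv2.imread('pics/top0.png'); a=cv2.resize(im[165:285,290:440],None,fx=4,fy=4,interpolation=cv2.INTER_CUBIC)
cv2.imwrite('pics/c1.png',a)
```

```text
camtop [ 0.38847778 -0.18203582  1.60982288]
camside [ 0.40339966 -1.30740241  0.65503008]
dock top [ 0.478 -0.343  0.204]
stylus cap [ 0.476 -0.338  0.266]
stud [ 0.601 -0.225  0.215]
nose [ 0.552 -0.215  0.202]
green? [ 0.584 -0.198  0.202]
red [ 0.588 -0.249  0.202]
gr TL [ 0.717 -0.058  0.16 ]
gr TR [ 0.712 -0.486  0.16 ]
gr BR [ 0.403 -0.476  0.16 ]
gr BL [ 0.403 -0.056  0.16 ]
blank [ 0.6   -0.371  0.194]
bush [ 0.553 -0.429  0.19 ]
```

View pics/c1.png

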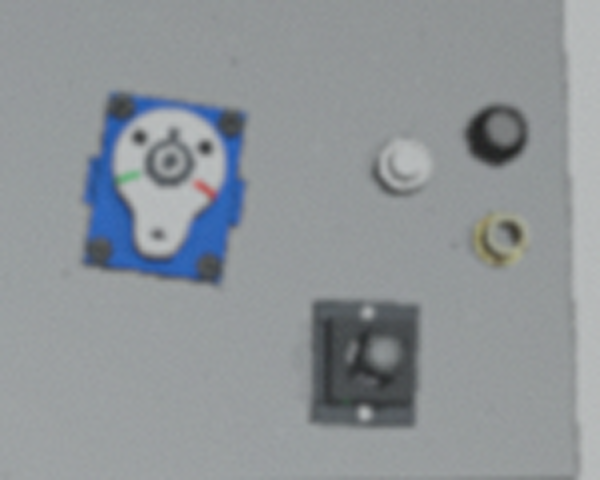

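The crop confirms a single stylus in the dock, turned relative to the block, and the worn cam with its green and red lines. I'll go above the cam for a close look first, then to the dock.

Request:
carry_out --moves '[100,0,0,5,0,100,2,2,2,0,100,3,2.5,0,0,100,3,2.5,0,0,100,3,2.5,0,0,100,3,2.5,0,0,100,3,2.5,0,0,100,3,2.5,0,0,100,3,2.5,0,0,100,3,2.5,0,0]'

```text
clock: 1.15
position: [0.4564, -0.3195, 0.3011]
ee_rot: [-0.0, 0.985, 0.173, -0.0]
contact_force: [0.2, 0.1, 0.1]
width: 0.0855
```

Request:
carry_out --moves '[100,3,2.5,0,0,100,3,2.5,0,0,100,3,2.5,-0.5,0,100,3,2.3,-1,0,100,0,0,-0.5,0,100,0,0,0,0,100,0,0,0,0,100,0,0,0,0,100,0,0,0,0,100,0,0,0,0]'

```text
clock: 2.15
position: [0.575, -0.2235, 0.2819]
ee_rot: [0.0, 0.985, 0.172, 0.0]
contact_force: [-0.5, -0.4, 0.7]
width: 0.0855
```

Run:
```python
from h import *
s=manip.get_state(); print(s['clock'],s['position'],s['ee_rot'],s['qpos'],s['contact_force'])
save('wrist','w1.png'); np.save('w1.npy',np.r_[s['position'],s['ee_rot']])
```

```text
2.15 [ 0.57501075 -0.2235352   0.28188841] [3.32926416e-04 9.85112872e-01 1.71908186e-01 3.06657127e-04] [-4.83409808e-01  3.17557853e-01  1.32064744e+00 -1.53756379e-04
  1.50249518e+00  7.41864176e-01] [-0.48421284 -0.44690666  0.68366898]
```

View pics/w1.png

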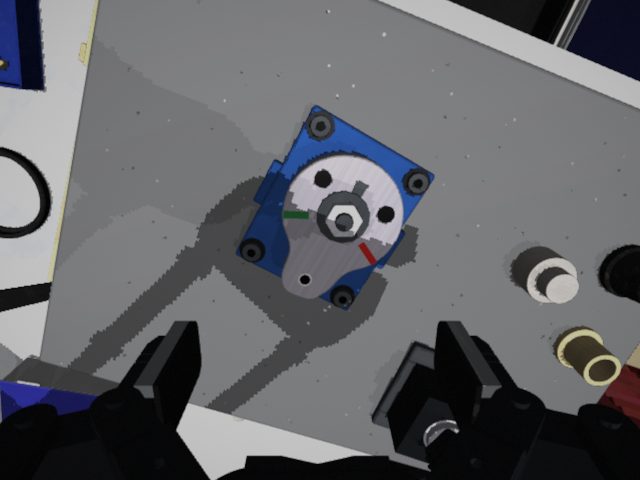

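The wrist view shows the worn top face clearly: stud (345,221), nose bore (305,280), green line end (284,214), red line end (374,263), and the stylus cap at (440,432). I'll rectify the cam's top plane and extract the worn edge.

Run:
```python
from h import *
v=np.load('w1.npy'); C=wcam(dict(position=v[:3],ee_rot=v[3:]))
im=cv2.imread('pics/w1.png')
zt=.202
stud=ray(C,(345,221),.215); nb=ray(C,(305,280),zt); g=ray(C,(284,214),zt); r=ray(C,(374,263),zt)
print('stud',stud,'nb',nb,'d',np.linalg.norm((nb-stud)[:2]),'g',g,'r',r,np.linalg.norm((g-stud)[:2]),np.linalg.norm((r-stud)[:2]),'cap',ray(C,(440,432),.266))
# rectify, world aligned: 6px/mm, x up, y left, centre (.585,-.22)
s=6; N=(660,600)
M=[]
for p in [(0,0),(599,0),(599,659),(0,659)]:
    w=np.array([.58+ (330-p[1])/s/1000, -.222+(300-p[0])/s/1000, zt]); M.append(proj(C,w))
H=cv2.getPerspectiveTransform(np.float32([(0,0),(599,0),(599,659),(0,659)]),np.float32(M))
rc=cv2.warpPerspective(im,H,(600,660),flags=cv2.INTER_CUBIC|cv2.WARP_INVERSE_MAP)
cv2.imwrite('pics/rect.png',rc)
def px(w): return (300-(w[1]+.222)*1000*s, 330-(w[0]-.58)*1000*s)
# base-circle fit: sat/brightness segmentation
hsv=cv2.cvtColor(rc,cv2.COLOR_BGR2HSV)
o=rc.copy()
# drawn outline overlay
d=(nb-stud)[:2]; th=np.arctan2(-d[1],-d[0]); print('cam yaw',th,np.degrees(th))
a=np.arcsin(20/44)
R=np.array([[np.cos(th),-np.sin(th)],[np.sin(th),np.cos(th)]])
ang=np.linspace(-np.pi/2-a+0, np.pi/2+a,200)
# normals: green flank normal at angle 90+a' from cam +x
phi=np.pi/2+a
base=[(34*np.cos(t),34*np.sin(t)) for t in np.linspace(-phi,phi,150)]
nose=[(-44+14*np.cos(t),14*np.sin(t)) for t in np.linspace(phi,2*np.pi-phi,80)]
P=np.array(base+nose)/1000@R.T+stud[:2]
cv2.polylines(o,[np.int32([px(p) for p in P])],True,(0,255,255),1)
cv2.imwrite('pics/rect_o.png',cv2.resize(o,(545,600)))
```

```text
stud [ 0.60063396 -0.2290867   0.215     ] nb [ 0.55543425 -0.22199854  0.202     ] d 0.045752110692744305 g [ 0.58962481 -0.19771809  0.202     ] r [ 0.57919958 -0.25623397  0.202     ] 0.03324440767791862 0.03458911594326196 cap [ 0.52972028 -0.30204079  0.266     ]
cam yaw -0.15555182204457454 -8.912462898724161
```

View pics/rect_o.png

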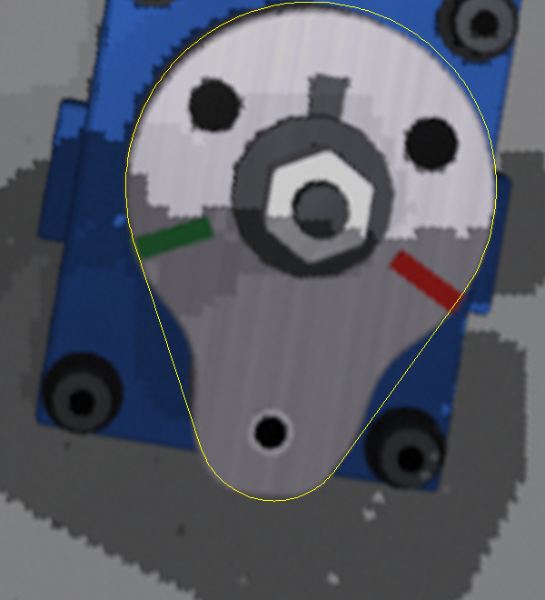

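```bash
cat > cam.py <<'E'
from h import *
from scipy.ndimage import map_coordinates, gaussian_filter1d
a=np.arcsin(20/44); phi=np.pi/2+a
def outline(c,th,step=.5):
    """drawn outline from 8mm before green to 8mm past red, mm in world axes; returns s,P,Nrm"""
    L=44*np.cos(a); arc=14*(2*np.pi-2*phi); out=[]
    for s in np.arange(-30,2*L+arc+30,step):
        if s<0: t=phi+s/34; n=(np.cos(t),np.sin(t)); p=34*np.array(n)
        elif s<L: n=np.array([np.cos(phi),np.sin(phi)]); p=34*n+s*np.array([-n[1],n[0]])
        elif s<L+arc: t=phi+(s-L)/14; n=np.array([np.cos(t),np.sin(t)]); p=np.array([-44,0])+14*n
        elif s<2*L+arc: n=np.array([np.cos(phi),-np.sin(phi)]); p=34*n-(2*L+arc-s)*np.array([-n[1],n[0]])
        else: t=-phi+(s-2*L-arc)/34; n=np.array([np.cos(t),np.sin(t)]); p=34*n
        out.append(np.r_[s,p,n])
    o=np.array(out); R=np.array([[np.cos(th),-np.sin(th)],[np.sin(th),np.cos(th)]])
    return o[:,0],o[:,1:3]@R.T+np.array(c),o[:,3:5]@R.T
E
python3 - <<'E'
from cam import *
im=cv2.imread('pics/rect.png').astype(float); red=cv2.GaussianBlur(im[:,:,2],(0,0),2)
s=6; px=lambda w:(330-(w[...,0]-580)*s, 300-(w[...,1]+222)*s)
c=np.array([600.6,-229.1]); th=-.1556
def detect(c,th):
    S,P,N=outline(c,th); off=np.arange(-2.5,7.5,.1) # inward positive
    d=[]
    for p,n in zip(P,N):
        q=p-off[:,None]*n; v=map_coordinates(red,px(q),order=1,mode='nearest')
        g=np.gradient(v); k=np.argmax(g*(off>-2.3)); d.append((off[k],g[k]))
    return S,P,N,np.array(d)
for it in range(3):
    S,P,N,d=detect(c,th)
    L=39.2
    m=((S<-2)|((S>50)&(S<60))|(S>113))&(d[:,1]>.8)&(abs(d[:,0])<2)
    # shift/rotate: inward d = -n.dc - n.(rot x r)
    r=P-c; A=np.c_[-N, -(N[:,0]*-r[:,1]+N[:,1]*r[:,0])][m]
    x=np.linalg.lstsq(A,d[m,0],rcond=None)[0]; c=c+x[:2]; th+=x[2]
    print(c,th,np.std(A@x-d[m,0]))
S,P,N,d=detect(c,th)
for k in range(0,len(S),4): print(S[k],d[k].round(2),end=' | ')
np.savez('ol.npz',S=S,P=P,N=N,d=d[:,0],c=c,th=th)
E
```

```text
[ 601.05389752 -229.08657653] -0.18032124436495123 0.3876229866928917
[ 600.9526081  -229.12347982] -0.2057808531937709 0.3620650894065532
[ 600.92335719 -229.16362051] -0.22303812465208295 0.3480574183859429
-30.0 [0.9  8.04] | -28.0 [1.1  9.58] | -26.0 [0.8  8.95] | -24.0 [0.6  9.11] | -22.0 [0.6  9.52] | -20.0 [0.3  8.34] | -18.0 [0.8 7.6] | -16.0 [0.1  8.56] | -14.0 [-0.1   8.79] | -12.0 [0.4 9.7] | -10.0 [3.7  7.32] | -8.0 [3.8  7.32] | -6.0 [3.7  7.33] | -4.0 [-0.2   4.78] | -2.0 [7.1  6.85] | 0.0 [-0.4   5.26] | 2.0 [-0.7   3.58] | 4.0 [-0.7   2.89] | 6.0 [-0.1   4.34] | 8.0 [0.1  6.12] | 10.0 [0.8 5.4] | 12.0 [1.4  4.55] | 14.0 [2.3  4.38] | 16.0 [3.3  4.64] | 18.0 [4.1  5.73] | 20.0 [4.8 5.5] | 22.0 [5.1 6.1] | 24.0 [5.2  5.46] | 26.0 [4.8  4.72] | 28.0 [4.6  3.98] | 30.0 [3.8  4.26] | 32.0 [3.4  4.11] | 34.0 [2.6  4.83] | 36.0 [2.2  4.99] | 38.0 [1.9  4.84] | 40.0 [1.6  5.66] | 42.0 [1.7  4.05] | 44.0 [1.6  2.27] | 46.0 [1.1  2.24] | 48.0 [0.7  2.52] | 50.0 [0.6  2.39] | 52.0 [0.5 2.7] | 54.0 [0.5  2.38] | 56.0 [0.5  2.43] | 58.0 [0.5  2.36] | 60.0 [0.2  2.37] | 62.0 [-0.4   2.14] | 64.0 [6.7  2.59] | 66.0 [6.6  2.77] | 68.0 [6.5  2.44] | 70.0 [-2.2   2.79] | 72.0 [-2.2   5.31] | 74.0 [-2.2   5.84] | 76.0 [-2.2   5.77] | 78.0 [-1.8   5.58] | 80.0 [-1.4   5.35] | 82.0 [-0.8   5.32] | 84.0 [0.   5.35] | 86.0 [0.7  5.31] | 88.0 [1.4  5.69] | 90.0 [1.8  5.65] | 92.0 [2.   6.29] | 94.0 [2.1  6.13] | 96.0 [1.8 5.5] | 98.0 [1.4  5.52] | 100.0 [0.9  5.56] | 102.0 [0.4  5.95] | 104.0 [-0.1   5.98] | 106.0 [-0.3   5.78] | 108.0 [-0.7   6.16] | 110.0 [-0.7   6.66] | 112.0 [-0.5  6.1] | 114.0 [-0.2   6.26] | 116.0 [-0.2   6.43] | 118.0 [-0.1   6.45] | 120.0 [0.   6.28] | 122.0 [0.1  6.25] | 124.0 [0.2  6.17] | 126.0 [ 0.6  12.18] | 128.0 [ 0.4  11.51] | 130.0 [ 0.4  12.57] | 132.0 [ 0.5  12.63] | 134.0 [ 0.6  13.22] | 136.0 [0.9  7.76] | 138.0 [1.   8.44] |
```

Request:
carry_out --moves '[100,-2,-2.4,2,0,100,-2.5,-3,2,0,100,-2.5,-3,0,0,100,-1.7,-2.4,0,0,100,-1,-1,0,0,100,0,0,0,0,100,0,0,0,0,100,0,0,0,0,100,0,0,0,0,100,0,0,0,0]'

```text
clock: 3.2
position: [0.4791, -0.34, 0.3212]
ee_rot: [-0.0, 0.985, 0.173, 0.0]
contact_force: [-0.2, 0.3, 0.4]
width: 0.0854
```

Run:
```python
from h import *
s=manip.get_state(); print(s['clock'],s['position'],s['ee_rot'],s['qpos'],s['contact_force'])
save('wrist','w2.png'); np.save('w2.npy',np.r_[s['position'],s['ee_rot']])
```

```text
3.2 [ 0.47908097 -0.33995747  0.321215  ] [-1.12394778e-04  9.84875356e-01  1.73264304e-01  2.44895269e-05] [-7.35668138e-01  2.60444852e-01  1.30833016e+00  1.76661011e-04
  1.57296502e+00  4.86842270e-01] [-0.15207291  0.27977089  0.4469896 ]
```

View pics/w2.png

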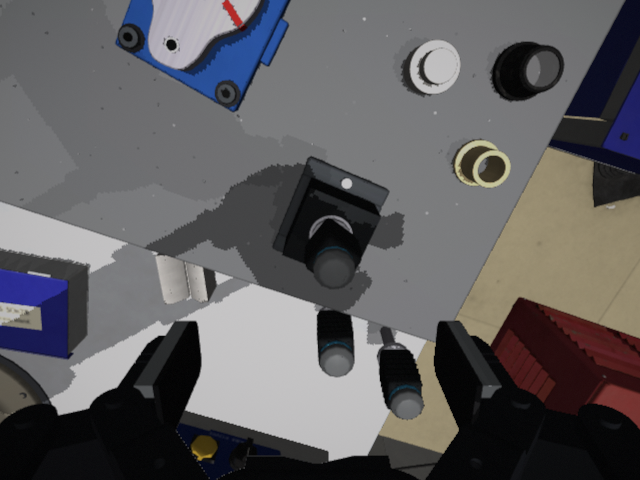

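The stylus cap is at (335,268) and the collar at (330,228). The two bench styluses are at (336,358) and (405,402). I'll magnify the grip to get its yaw.

Run:
```python
from h import *
v=np.load('w2.npy'); C=wcam(dict(position=v[:3],ee_rot=v[3:]))
print(ray(C,(335,268),.266), ray(C,(330,228),.211), 'tool yaw',2*np.degrees(np.arctan2(v[5],v[4])))
im=cv2.imread('pics/w2.png')[150:300,265:405]
im=np.clip(im.astype(float)*2.2,0,255).astype(np.uint8)
cv2.imwrite('pics/c2.png',cv2.resize(im,None,fx=4,fy=4,interpolation=cv2.INTER_CUBIC))
```

```text
[ 0.48216189 -0.34772967  0.266     ] [ 0.48591639 -0.3452058   0.211     ] tool yaw 19.955334380115563
```

View pics/c2.png

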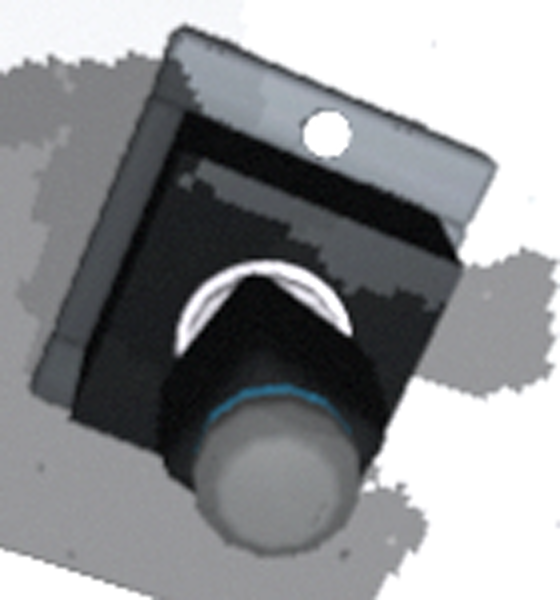

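Run:
```python
from h import *
from scipy.optimize import least_squares
v=np.load('w2.npy'); C=wcam(dict(position=v[:3],ee_rot=v[3:]))
uv=lambda x,y:(265+x/4,150+y/4)
P=[ray(C,uv(*p),.211) for p in [(165,372),(265,272),(383,382)]]
for p in P: print(p.round(4))
f,l,r=P[1],P[0],P[2]
for n,d in (('left edge',l-f),('right edge',r-f)): print(n,np.degrees(np.arctan2(d[1],d[0])),np.hypot(*d[:2])*1000)
print('centre',(l+r)/2)
# collar circle and cap centre vs vertical; dock top corners z=.204
D=[ray(C,uv(*p),.204) for p in [(195,150),(462,262),(75,415)]]
for p in D: print('dock',p.round(4))
print('foot hole',ray(C,uv(327,133),.168))
```

```text
[ 0.4711 -0.3343  0.211 ]
[ 0.4924 -0.3436  0.211 ]
[ 0.4815 -0.3682  0.211 ]
left edge 156.3142470719937 23.3119294096505
right edge -113.94059769025345 26.89417953316853
centre [ 0.47630947 -0.35123212  0.211     ]
dock [ 0.5058 -0.327   0.204 ]
dock [ 0.5031 -0.3742  0.204 ]
dock [ 0.4563 -0.3232  0.204 ]
foot hole [ 0.50952925 -0.35063409  0.168     ]
```

Grip faces lie at about −24° and 66°, with the centre near (0.480,−0.349), consistent with the dock block. I'll turn −44°, descend, then close.

Request:
carry_out --moves '[100,0.1,-0.3,-0.5,-0.128,100,0,-0.3,-0.5,-0.128,100,0,-0.3,-0.5,-0.128,100,0,0,-0.5,-0.128,100,0,0,-0.5,-0.128,100,0,0,-0.5,-0.128,100,0,0,-2,0,100,0,0,-2.2,0,100,0,0,-2,0,100,0,0,-1.4,0]' --squeeze 60

```text
clock: 4.25
position: [0.4792, -0.3491, 0.2138]
ee_rot: [-0.0, 0.978, -0.209, -0.001]
contact_force: [0.3, 0.1, 0.4]
width: 0.0855
```

Request:
carry_out --moves '[100,0,0,0,0,20,0,0,0,0,20,0,0,0,0,20,0,0,0,0,20,0,0,0,0,20,0,0,0,0,20,0,0,0,0,20,0,0,0,0,20,0,0,0,0,20,0,0,0,0]'

```text
clock: 5.25
position: [0.4799, -0.3501, 0.2163]
ee_rot: [0.0, 0.978, -0.209, 0.001]
contact_force: [-0.0, 0.3, 5.4]
width: 0.0243
```

Run:
```python
from h import *
s=manip.get_state(); print(s['clock'],s['position'],s['ee_rot'],s['qpos'],s['contact_force'],s['moment'],s['width'])
save('wrist','w3.png'); np.save('w3.npy',np.r_[s['position'],s['ee_rot']])
```

```text
5.25 [ 0.47988187 -0.35010707  0.21629928] [ 4.56918500e-04  9.77904890e-01 -2.09048059e-01  8.52011270e-04] [-7.47448191e-01  3.11854770e-01  1.49024853e+00  8.86016792e-05
  1.33755768e+00  1.24453076e+00] [-4.93207523e-05  2.99040003e-01  5.36931186e+00] [ 0.08282153 -0.0004328  -0.00072489] 0.024304448122759753
```

View pics/w3.png

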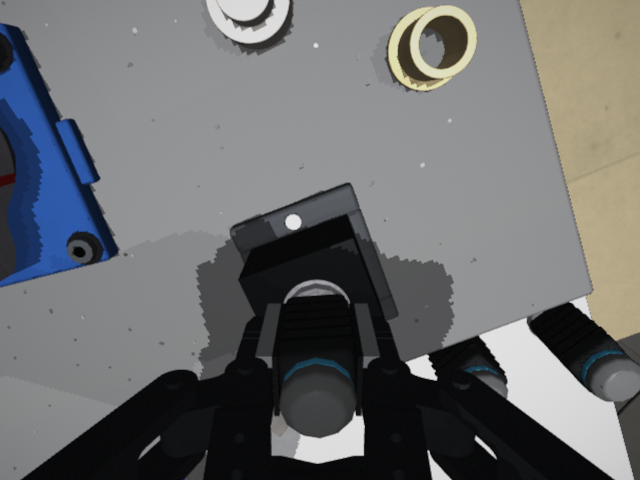

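The grip closed squarely at 24.3 mm. There is a slight lift: the fingertips touch the collar with about 5 N. I'll lift straight out and meanwhile compute the stem-centre path.

Request:
carry_out --moves '[20,0,0,0.5,0,20,0,0,0.7,0,20,0,0,1,0,20,0,0,1,0,20,0,0,1.2,0,20,0,0,1.2,0,20,0,0,0.8,0,20,0,0,0,0,20,0,0,0,0,20,0,0,0,0]'

```text
clock: 6.3
position: [0.4791, -0.3495, 0.2787]
ee_rot: [-0.0, 0.978, -0.209, -0.001]
contact_force: [-0.2, -0.0, -1.9]
width: 0.0242
```

```bash
cat > path.py <<'E'
from cam import *
def build(c=(600.9,-229.1),th=-.157):
    im=cv2.imread('pics/rect.png').astype(float); red=cv2.GaussianBlur(im[:,:,2],(0,0),2)
    s=6; px=lambda w:(330-(w[...,0]-580)*s, 300-(w[...,1]+222)*s)
    S,P,N=outline(c,th); off=np.arange(-1.5,6.5,.1); G=[]
    for p,n in zip(P,N):
        q=p-off[:,None]*n; G.append(np.gradient(map_coordinates(red,px(q),order=1,mode='nearest')))
    G=np.clip(np.array(G),0,4); cost=-G; # DP, max slope 4 bins (.4mm) per .5mm
    D=cost.copy(); B=np.zeros(D.shape,int); n=D.shape[1]
    for i in range(1,len(D)):
        pad=np.pad(D[i-1],4,constant_values=1e9)
        st=np.array([pad[k:k+n]+.6*abs(k-4) for k in range(9)]); k=st.argmin(0); B[i]=np.arange(n)+k-4; D[i]+=st.min(0)
    j=D[-1].argmin(); d=np.zeros(len(D))
    for i in range(len(D)-1,-1,-1): d[i]=off[j]; j=B[i][j]
    d=gaussian_filter1d(d,3)
    E=P-d[:,None]*N; T=np.gradient(gaussian_filter1d(E,2,axis=0),axis=0); T/=np.linalg.norm(T,axis=1)[:,None]
    n=np.c_[T[:,1],-T[:,0]]; n*=np.sign((n*N).sum(1))[:,None]
    return S,E,n,d,E+5*n
E
python3 - <<'E'
from path import *
S,E,n,d,Q=build()
m=(S>-6)&(S<117)
for k in np.where(m)[0][::6]: print(S[k],'d %.1f'%d[k],'Q',Q[k].round(1),'nang %.0f'%np.degrees(np.arctan2(n[k,1],n[k,0])))
v=np.load('w3.npy'); C=wcam(dict(position=v[:3],ee_rot=v[3:])); w=ray(C,(318,402),.266); print('cap',w, 'in tool',quat(v[3:]).T@(w-v[:3]))
s=manip.get_state(); print(s['clock'],s['position'],s['contact_force'],s['moment'],s['width'])
E
```

```text
-5.5 d -0.3 Q [ 595.2 -190.3] nang 95
-2.5 d -0.5 Q [ 591.8 -190.6] nang 100
0.5 d -0.7 Q [ 588.2 -191.5] nang 107
3.5 d -0.6 Q [ 585.  -192.6] nang 111
6.5 d -0.3 Q [ 581.8 -194. ] nang 117
9.5 d 0.5 Q [ 578.5 -196.1] nang 126
12.5 d 1.5 Q [ 576.  -198.1] nang 127
15.5 d 2.4 Q [ 573.7 -199.7] nang 123
18.5 d 3.0 Q [ 571.6 -200.9] nang 115
21.5 d 3.2 Q [ 569.5 -201.6] nang 107
24.5 d 2.9 Q [ 567.1 -202.2] nang 100
27.5 d 2.2 Q [ 564.9 -202.4] nang 90
30.5 d 1.0 Q [ 562.2 -202.2] nang 84
33.5 d -0.2 Q [ 558.1 -202. ] nang 95
36.5 d -0.5 Q [ 554.1 -202.8] nang 106
39.5 d -0.5 Q [ 551.  -203.8] nang 110
42.5 d -0.6 Q [ 547.3 -205.5] nang 121
45.5 d -0.6 Q [ 543.8 -208.2] nang 136
48.5 d -0.3 Q [ 541.  -212.1] nang 155
51.5 d 0.3 Q [ 539.8 -216.2] nang 169
54.5 d 0.7 Q [ 539.3 -219.5] nang 174
57.5 d 0.7 Q [ 539.1 -223. ] nang -179
60.5 d 0.5 Q [ 539.4 -226.6] nang -171
63.5 d 0.2 Q [ 540.7 -230.8] nang -154
66.5 d 0.2 Q [ 543.  -234.3] nang -140
69.5 d 0.2 Q [ 545.8 -237. ] nang -129
72.5 d 0.2 Q [ 548.4 -238.9] nang -126
75.5 d 0.2 Q [ 551.  -240.8] nang -124
78.5 d 0.5 Q [ 554.3 -242.7] nang -115
81.5 d 1.3 Q [ 557.6 -244. ] nang -110
84.5 d 2.1 Q [ 560.3 -245. ] nang -113
87.5 d 2.6 Q [ 562.3 -246. ] nang -121
90.5 d 2.7 Q [ 564.4 -247.4] nang -127
93.5 d 2.4 Q [ 566.1 -248.9] nang -136
96.5 d 1.7 Q [ 567.6 -250.8] nang -144
99.5 d 0.7 Q [ 569.5 -253.4] nang -143
102.5 d -0.1 Q [ 572.  -256.4] nang -134
105.5 d -0.2 Q [ 574.9 -258.6] nang -127
108.5 d -0.2 Q [ 577.3 -260.4] nang -126
111.5 d -0.2 Q [ 580.1 -262.3] nang -122
114.5 d -0.2 Q [ 583.1 -264. ] nang -117
cap [ 0.48397904 -0.35112898  0.266     ] in tool [ 0.0042492  -0.00071587 -0.04969331]
6.3 [ 0.47913572 -0.34954076  0.27867522] [-0.24857667 -0.04318229 -1.92973723] [ 0.01588672  0.03079958 -0.00191502] 0.02424471566413374
```

Now move to the standoff point beside the green mark and lower the tip to about 185 mm, below the cam's underside and clear of the base screws.

Request:
carry_out --moves '[20,1,1.5,0,0,20,2,3.2,0,0,20,2.2,3.6,0,0,20,2.2,3.4,0,0,20,2.2,3.3,0,0,20,1,1.5,-0.6,0,20,0,0,-1.5,0,20,0,0,-1.5,0,20,0,0,-0.5,0,20,0,0,0,0]'

```text
clock: 7.3
position: [0.5846, -0.1849, 0.2369]
ee_rot: [-0.0, 0.978, -0.209, -0.002]
contact_force: [0.4, 0.7, -1.1]
width: 0.0244
```

Run:
```python
from path import *
s=manip.get_state(); print(s['clock'],s['position'],s['contact_force'],s['moment'],s['width'],s['qpos'])
save('wrist','w4.png'); np.save('w4.npy',np.r_[s['position'],s['ee_rot']])
im=cv2.imread('pics/w4.png'); im=im[140:400,140:480]
im=np.clip(im.astype(float)*1.6,0,255).astype(np.uint8)
cv2.imwrite('pics/c4.png',cv2.resize(im,None,fx=2.2,fy=2.2,interpolation=cv2.INTER_CUBIC))
```

```text
7.3 [ 0.58456572 -0.18491156  0.23690096] [ 0.40913228  0.73280617 -1.05898722] [-0.00430401 -0.02151717 -0.0075948 ] 0.024393243073772407 [-4.19540969e-01  3.32351115e-01  1.40812467e+00 -4.38306511e-04
  1.40416493e+00  1.57294368e+00]
```

View pics/c4.png

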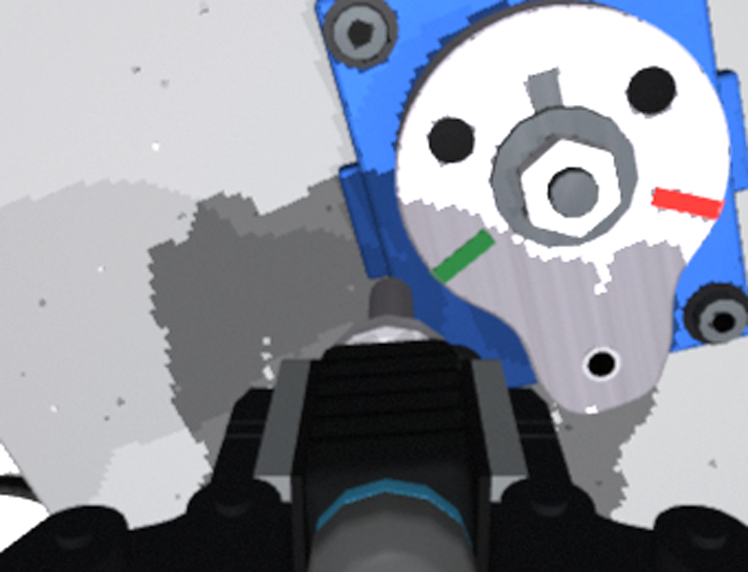

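The stem end shows at image (317,268), a few millimetres off the green line's end at (338,266). The whole worn outline is visible here too, so I'll measure both in this one picture.

```bash
cat > rect.py <<'E'
from path import *
def rectify(vn,imn,out,zt=.202):
    v=np.load(vn); C=wcam(dict(position=v[:3],ee_rot=v[3:])); im=cv2.imread(imn); s=6
    cs=[(0,0),(599,0),(599,659),(0,659)]
    M=[proj(C,[.58+(330-p[1])/s/1000,-.222+(300-p[0])/s/1000,zt]) for p in cs]
    H=cv2.getPerspectiveTransform(np.float32(cs),np.float32(M))
    rc=cv2.warpPerspective(im,H,(600,660),flags=cv2.INTER_CUBIC|cv2.WARP_INVERSE_MAP); cv2.imwrite(out,rc); return C,rc
E
python3 - <<'E'
from rect import *
C,rc=rectify('w4.npy','pics/w4.png','pics/rect4.png')
v=np.load('w4.npy')
I=lambda x,y:(140+x/2.2,140+y/2.2)
stud=ray(C,I(573,192),.215)*1000; nb=ray(C,I(600,364),.202)*1000; g=ray(C,I(435,278),.202)*1000; r=ray(C,I(722,211),.202)*1000
tx=quat(v[3:])[:,0]
print('stud',stud,'nb',nb,'g',g,'r',r,'dist',np.hypot(*(nb-stud)[:2]),np.hypot(*(g-stud)[:2]),np.hypot(*(r-stud)[:2]))
for z,rad in((.185,3),(.188,5)):
    f=ray(C,I(391,281),z)*1000; print('stem axis',f-rad*tx, 'TCP off',f-rad*tx-v[:3]*1000)
o=cv2.resize(rc,(545,600))
c=stud[:2]; th=np.arctan2(-(nb-stud)[1],-(nb-stud)[0]); print('th',th)
S,P,N=outline(c,th)
px=lambda w:(int((300-(w[1]+222)*6)*545/600), int((330-(w[0]-580)*6)*600/660))
cv2.polylines(o,[np.int32([px(p) for p in P])],False,(0,255,255),1)
cv2.imwrite('pics/r4o.png',o)
E
```

```text
stud [ 600.05836142 -228.98374464  215.        ] nb [ 555.60420472 -221.33970367  202.        ] g [ 589.22946008 -196.47642872  202.        ] r [ 578.66445675 -256.36623099  202.        ] dist 45.10657834964858 34.2635475747338 34.74909661614218
stem axis [ 583.01699647 -183.50224981  185.0091414 ] TCP off [ -1.54872166   1.40931145 -51.89181844]
stem axis [ 582.36994741 -183.20864065  188.01523566] TCP off [ -2.19577072   1.70292061 -48.88572417]
th -0.17028802178656313
```

View pics/r4o.png

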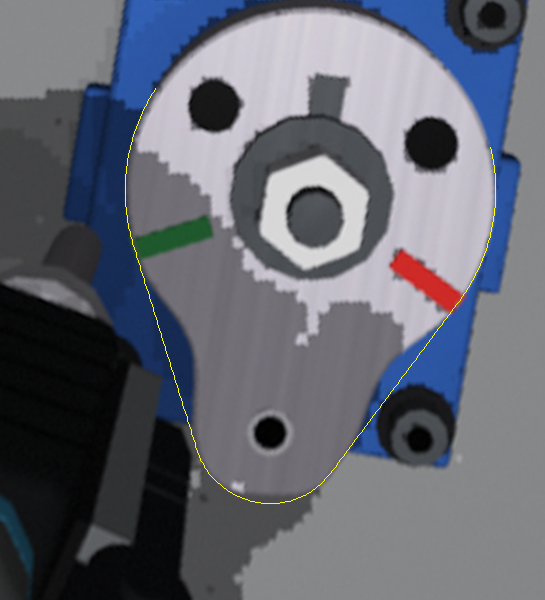

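Both views agree to about 1 mm. The stem axis is at TCP +(−1.5,+1.4) mm, so it is about 9 mm from contact. I'll move in to 2.5 mm, then creep.

Request:
carry_out --moves '[20,0.18,-0.1,0,0,20,0.2,-0.15,0,0,20,0.15,-0.15,0,0,20,0,-0.08,0,0,20,0.004,-0.014,0,0,20,0.004,-0.014,0,0,20,0.004,-0.014,0,0,20,0.004,-0.014,0,0,20,0.004,-0.014,0,0,20,0.004,-0.014,0,0]'

```text
clock: 8.35
position: [0.5909, -0.1904, 0.2383]
ee_rot: [0.0, 0.978, -0.209, -0.0]
contact_force: [0.2, 0.2, -0.8]
width: 0.0244
```

Run:
```python
from rect import *
s=manip.get_state(); print(s['position'],s['contact_force'],s['moment'])
import path, pathlib
def b(f):
    src=pathlib.Path('path.py').read_text().replace('pics/rect.png',f); ns={}; exec(src,ns); return ns['build'](c=(600.5,-229.),th=-.163)
A=b('pics/rect.png'); B=b('pics/rect4.png')
S=A[0]; d=np.where((S<3)|((S>58)),(A[3]+B[3])/2,(A[3]+B[3])/2)
for k in np.where((S>-4)&(S<118))[0][::6]: print(S[k],'%.1f %.1f'%(A[3][k],B[3][k]), 'Q',A[4][k].round(1),B[4][k].round(1), end=' ; ' if k%12 else '\n')
```

```text
[ 0.59094457 -0.19040131  0.23834367] [ 0.2213646   0.21702973 -0.77854011] [-0.01730036  0.00411247  0.02048439]
-3.5 -0.3 -0.4 Q [ 592.9 -190.5] [ 592.5 -190.4] ; -0.5 -0.4 -0.4 Q [ 589.2 -191.3] [ 589.1 -191.3] ; 2.5 -0.4 -0.4 Q [ 586.1 -192.2] [ 586.  -192.3] ; 5.5 -0.3 -0.2 Q [ 582.7 -193.5] [ 582.7 -193.6] ; 8.5 0.4 0.5 Q [ 579.3 -195.6] [ 579.4 -195.5] ; 11.5 1.5 1.5 Q [ 576.7 -197.6] [ 576.6 -197.6] ; 14.5 2.5 2.6 Q [ 574.3 -199.3] [ 574.2 -199.4] ; 17.5 3.3 3.4 Q [ 572.1 -200.6] [ 572.2 -200.7] ; 20.5 3.6 3.7 Q [ 570.1 -201.5] [ 570.2 -201.6] ; 23.5 3.5 3.4 Q [ 567.8 -202.2] [ 568.2 -202. ] ; 26.5 2.9 2.6 Q [ 565.7 -202.4] [ 565.6 -202.2] ; 29.5 1.8 1.6 Q [ 563.1 -202.3] [ 562.7 -202.1] ; 32.5 0.5 0.7 Q [ 559.4 -201.9] [ 558.8 -202.2] ; 35.5 -0.1 0.4 Q [ 555.1 -202.5] [ 555.3 -203. ] ; 38.5 -0.1 0.2 Q [ 551.9 -203.5] [ 552.3 -203.6] ; 41.5 -0.1 0.0 Q [ 548.4 -204.9] [ 548.6 -204.9] ; 44.5 -0.1 -0.1 Q [ 544.9 -207.1] [ 545.  -207.1] ; 47.5 0.0 0.0 Q [ 541.9 -210.5] [ 542.  -210.4] ; 50.5 0.5 0.4 Q [ 540.1 -214.6] [ 540.  -214.5] ; 53.5 0.9 1.0 Q [ 539.5 -217.9] [ 539.5 -218.4
[... 338 characters left out ...]
239.3] ; 77.5 0.3 0.6 Q [ 552.3 -241.5] [ 552.3 -241.2] ; 80.5 0.8 0.9 Q [ 555.8 -243.4] [ 555.7 -243.2] ; 83.5 1.7 1.8 Q [ 559.  -244.5] [ 558.9 -244.4] ; 86.5 2.4 2.4 Q [ 561.3 -245.4] [ 561.4 -245.5] ; 89.5 2.7 2.8 Q [ 563.4 -246.7] [ 563.5 -246.6] ; 92.5 2.7 2.8 Q [ 565.3 -248.1] [ 565.3 -247.9] ; 95.5 2.2 2.1 Q [ 566.8 -249.7] [ 566.6 -249.5] ; 98.5 1.3 1.1 Q [ 568.5 -251.9] [ 568.4 -252.1] ; 101.5 0.4 0.4 Q [ 570.6 -254.8] [ 570.9 -255. ] ; 104.5 0.0 0.2 Q [ 573.5 -257.5] [ 573.7 -257.4] ; 107.5 0.0 0.2 Q [ 576.  -259.4] [ 576.2 -259.3] ; 110.5 0.0 0.2 Q [ 578.6 -261.3] [ 578.7 -261.1] ; 113.5 0.0 0.2 Q [ 581.6 -263.1] [ 581.7 -262.9] ; 116.5 0.0 0.2 Q [ 584.6 -264.6] [ 584.7 -264.4] ;
```

No contact yet; by vision about 2 mm remain. I'll advance 1 mm.

Request:
carry_out --moves '[20,0.003,-0.01,0,0,20,0.003,-0.01,0,0,20,0.003,-0.01,0,0,20,0.003,-0.01,0,0,20,0.003,-0.01,0,0,20,0.003,-0.01,0,0,20,0.003,-0.01,0,0,20,0.003,-0.01,0,0,20,0.003,-0.01,0,0,20,0.003,-0.01,0,0]'

```text
clock: 9.35
position: [0.5913, -0.1915, 0.2383]
ee_rot: [0.0, 0.978, -0.209, -0.0]
contact_force: [-0.6, 0.3, -2.1]
width: 0.0242
```

Request:
carry_out --moves '[20,0.001,-0.005,0,0,20,0.001,-0.005,0,0,20,0.001,-0.005,0,0,20,0.001,-0.005,0,0,20,0.001,-0.005,0,0,20,0.001,-0.005,0,0,20,0.001,-0.005,0,0,20,0.001,-0.005,0,0,20,0.001,-0.005,0,0,20,0.001,-0.005,0,0]'

```text
clock: 10.35
position: [0.5914, -0.192, 0.2383]
ee_rot: [0.0, 0.978, -0.209, -0.0]
contact_force: [0.5, 0.2, -1.3]
width: 0.0242
```

Request:
carry_out --moves '[20,0.001,-0.005,0,0,20,0.001,-0.005,0,0,20,0.001,-0.005,0,0,20,0.001,-0.005,0,0,20,0.001,-0.005,0,0,20,0.001,-0.005,0,0,20,0.001,-0.005,0,0,20,0.001,-0.005,0,0,20,0.001,-0.005,0,0,20,0.001,-0.005,0,0]'

```text
clock: 11.35
position: [0.5915, -0.1925, 0.2383]
ee_rot: [0.0, 0.978, -0.209, -0.0]
contact_force: [0.1, 1.5, -1.3]
width: 0.024
```

Request:
carry_out --moves '[20,0,-0.004,0,0,20,0.001,-0.004,0,0,20,0,-0.004,0,0,20,0.001,-0.004,0,0,20,0,-0.004,0,0,20,0.001,-0.004,0,0,20,0,0,0,0,20,0,0,0,0,20,0,0,0,0,20,0,0,0,0]'

```text
clock: 12.35
position: [0.5915, -0.1926, 0.2383]
ee_rot: [-0.0, 0.978, -0.209, -0.0]
contact_force: [0.2, 0.1, -1.3]
width: 0.0243
```

Run:
```python
from h import *
s=manip.get_state(); print(s['position'],s['contact_force'],s['moment'],s['width'])
```

```text
[ 0.59150751 -0.19257135  0.23830872] [ 0.19172268  0.08074823 -1.27619964] [ 0.15363344 -0.03124931  0.00863153] 0.02432833224655091
```

Request:
carry_out --moves '[20,0.001,-0.004,0,0,20,0.001,-0.004,0,0,20,0.001,-0.004,0,0,20,0.001,-0.004,0,0,20,0,-0.004,0,0,20,0,0,0,0,20,0,0,0,0,20,0,0,0,0,20,0,0,0,0,20,0,0,0,0]'

```text
clock: 13.35
position: [0.5916, -0.1927, 0.2383]
ee_rot: [-0.0, 0.978, -0.209, -0.0]
contact_force: [0.5, 1.9, -0.8]
width: 0.0243
```

```bash
cat > st.py <<'E'
from h import *
s=manip.get_state(); print(s['clock'],(s['position']*1000).round(2),s['contact_force'].round(2),s['moment'].round(3))
E
python3 st.py; python3 st.py
```

```text
13.35 [ 591.58 -192.72  238.33] [ 0.46  1.88 -0.79] [ 0.371 -0.006  0.   ]
13.35 [ 591.58 -192.72  238.33] [ 0.46  1.88 -0.79] [ 0.371 -0.006  0.   ]
```

Contact found. The moment signal is clean, roughly 5 N/mm effective stiffness with a lever of about 0.2 m, and the stem offset matches vision. I'll set up a ledger and planner that suggests each 10-row call from the measured force.

```bash
cat > plan.py <<'E'
"""plan.py LEN : read state, correct bias from normal force, print next call advancing LEN mm along the path"""
import sys, json, pathlib
from rect import *
from scipy.interpolate import CubicSpline
f=pathlib.Path('led.json')
if not f.exists():
    def b(x):
        ns={}; exec(pathlib.Path('path.py').read_text().replace('pics/rect.png',x),ns); return ns['build'](c=(600.5,-229.),th=-.163)
    A=b('pics/rect.png'); B=b('pics/rect4.png'); S=A[0]; m=(S>-6)&(S<116)
    Q=gaussian_filter1d((A[4]+B[4])/2,2.5,axis=0)[m]; l=np.r_[0,np.cumsum(np.linalg.norm(np.diff(Q,axis=0),axis=1))]
    u=np.arange(0,l[-1],.25); Q=np.c_[np.interp(u,l,Q[:,0]),np.interp(u,l,Q[:,1])]; Q=gaussian_filter1d(Q,4,axis=0)
    np.savez('q.npz',u=u,Q=Q,S=np.interp(u,l,S[m]))
    L=dict(cmd=[591.07,-193.04],bias=[1.4,-1.5],u=float(np.interp(-.9,np.interp(u,l,S[m]),u)),pend=None)
else: L=json.loads(f.read_text())
z=np.load('q.npz'); cs=CubicSpline(z['u'],z['Q'])
def nrm(u): t=cs(u,1); t/=np.linalg.norm(t); return t,np.array([t[1],-t[0]])*np.sign(np.cross(t,[t[1],-t[0]]))*-1
def out(u):
    t=cs(u,1); t=t/np.linalg.norm(t); n=np.array([-t[1],t[0]]); c=np.array([580.,-228.]) 
    return t,-n   # travel green->nose->red is counterclockwise, outward = right-hand side
K,LV,P0=5.4,.2,.75
if L['pend']: L['cmd']=L['pend']['cmd']; L['u']=L['pend']['u']
s=manip.get_state(); M=s['moment']; F=np.array([-M[1],M[0]])/LV; Fs=s['contact_force'][:2]
t,n=out(L['u']); fn=F@n; p=fn/K
b=np.array(L['bias'])
if L['pend'] or True: b=b+.7*np.clip(p-P0,-.5,.8)*n if L['pend'] else b
L['bias']=b.tolist()
print('clk %.1f u %.1f S %.1f Fn %.1f Ft %.1f | Fsensor n %.1f t %.1f z %.1f| bias %s normal %.0f pos %s cmd %s'%(s['clock'],L['u'],np.interp(L['u'],z['u'],z['S']),fn,F@t,Fs@n,Fs@t,s['contact_force'][2],b.round(2),np.degrees(np.arctan2(n[1],n[0])),(s['position']*1000).round(1),np.round(L['cmd'],2)))
ln=float(sys.argv[1]); c=np.array(L['cmd']); c0=c.copy(); e0=c0-(cs(L['u'])+b-P0*n); rows=[]
for i in range(1,11):
    uu=L['u']+ln*i/10; _,ni=out(uu); g=cs(uu)+b-P0*ni+e0*max(0,1-i/5)
    d=np.round((g-c)/10,3); rows+=[20,float(d[0]),float(d[1]),0,0]; c=c+d*10
L['pend']=dict(cmd=c.tolist(),u=L['u']+ln); f.write_text(json.dumps(L)); print(json.dumps(rows).replace('.0,',','))
E
python3 plan.py 3
```

```text
clk 13.3 u 5.4 S -0.9 Fn 1.8 Ft -0.5 | Fsensor n 1.7 t -0.9 z -0.8| bias [ 1.4 -1.5] normal 105 pos [ 591.6 -192.7  238.3] cmd [ 591.07 -193.04]
[20, -0.025, -0.015, 0, 0, 20, -0.025, -0.015, 0, 0, 20, -0.026, -0.016, 0, 0, 20, -0.025, -0.016, 0, 0, 20, -0.025, -0.016, 0, 0, 20, -0.028, -0.008, 0, 0, 20, -0.028, -0.009, 0, 0, 20, -0.029, -0.009, 0, 0, 20, -0.028, -0.01, 0, 0, 20, -0.028, -0.009, 0, 0]
```

Request:
carry_out --moves '[20,-0.025,-0.015,0,0,20,-0.025,-0.015,0,0,20,-0.026,-0.016,0,0,20,-0.025,-0.016,0,0,20,-0.025,-0.016,0,0,20,-0.028,-0.008,0,0,20,-0.028,-0.009,0,0,20,-0.029,-0.009,0,0,20,-0.028,-0.01,0,0,20,-0.028,-0.009,0,0]'

```text
clock: 14.35
position: [0.5889, -0.1936, 0.2383]
ee_rot: [-0.0, 0.978, -0.209, -0.0]
contact_force: [1.3, 5.0, -1.1]
width: 0.024
```

```bash
python3 plan.py 4
```

```text
clk 14.3 u 8.4 S 1.8 Fn 4.2 Ft -3.3 | Fsensor n 4.3 t -2.9 z -1.1| bias [ 1.39 -1.48] normal 109 pos [ 588.9 -193.6  238.3] cmd [ 588.4  -194.27]
[20, -0.038, -0.012, 0, 0, 20, -0.037, -0.013, 0, 0, 20, -0.037, -0.013, 0, 0, 20, -0.037, -0.013, 0, 0, 20, -0.037, -0.013, 0, 0, 20, -0.036, -0.014, 0, 0, 20, -0.037, -0.015, 0, 0, 20, -0.036, -0.015, 0, 0, 20, -0.035, -0.015, 0, 0, 20, -0.035, -0.016, 0, 0]
```

Request:
carry_out --moves '[20,-0.038,-0.012,0,0,20,-0.037,-0.013,0,0,20,-0.037,-0.013,0,0,20,-0.037,-0.013,0,0,20,-0.037,-0.013,0,0,20,-0.036,-0.014,0,0,20,-0.037,-0.015,0,0,20,-0.036,-0.015,0,0,20,-0.035,-0.015,0,0,20,-0.035,-0.016,0,0]'

```text
clock: 15.35
position: [0.5847, -0.1952, 0.2382]
ee_rot: [-0.0, 0.978, -0.209, -0.001]
contact_force: [0.8, 4.8, -1.2]
width: 0.024
```

```bash
sed -i 's/K,LV,P0=5.4,.2,.75/K,LV,P0=5.4,.2,.68/' plan.py; python3 plan.py 4
```

```text
clk 15.3 u 12.4 S 5.2 Fn 4.6 Ft -3.0 | Fsensor n 4.0 t -2.8 z -1.2| bias [ 1.34 -1.37] normal 115 pos [ 584.7 -195.2  238.2] cmd [ 584.75 -195.66]
[20, -0.037, -0.013, 0, 0, 20, -0.036, -0.014, 0, 0, 20, -0.036, -0.015, 0, 0, 20, -0.036, -0.015, 0, 0, 20, -0.036, -0.015, 0, 0, 20, -0.033, -0.02, 0, 0, 20, -0.034, -0.02, 0, 0, 20, -0.033, -0.02, 0, 0, 20, -0.033, -0.021, 0, 0, 20, -0.032, -0.022, 0, 0]
```

Request:
carry_out --moves '[20,-0.037,-0.013,0,0,20,-0.036,-0.014,0,0,20,-0.036,-0.015,0,0,20,-0.036,-0.015,0,0,20,-0.036,-0.015,0,0,20,-0.033,-0.02,0,0,20,-0.034,-0.02,0,0,20,-0.033,-0.02,0,0,20,-0.033,-0.021,0,0,20,-0.032,-0.022,0,0]'

```text
clock: 16.35
position: [0.5816, -0.1971, 0.2382]
ee_rot: [-0.0, 0.978, -0.209, -0.0]
contact_force: [0.7, 5.3, -2.0]
width: 0.0237
```

```bash
python3 plan.py 4
```

```text
clk 16.4 u 16.4 S 8.4 Fn 4.2 Ft -3.3 | Fsensor n 4.0 t -3.5 z -2.0| bias [ 1.31 -1.32] normal 124 pos [ 581.6 -197.1  238.2] cmd [ 581.29 -197.41]
[20, -0.033, -0.021, 0, 0, 20, -0.033, -0.021, 0, 0, 20, -0.033, -0.022, 0, 0, 20, -0.033, -0.022, 0, 0, 20, -0.033, -0.022, 0, 0, 20, -0.032, -0.024, 0, 0, 20, -0.032, -0.024, 0, 0, 20, -0.032, -0.024, 0, 0, 20, -0.031, -0.024, 0, 0, 20, -0.033, -0.024, 0, 0]
```

Request:
carry_out --moves '[20,-0.033,-0.021,0,0,20,-0.033,-0.021,0,0,20,-0.033,-0.022,0,0,20,-0.033,-0.022,0,0,20,-0.033,-0.022,0,0,20,-0.032,-0.024,0,0,20,-0.032,-0.024,0,0,20,-0.032,-0.024,0,0,20,-0.031,-0.024,0,0,20,-0.033,-0.024,0,0]'

```text
clock: 17.35
position: [0.5785, -0.1995, 0.2383]
ee_rot: [-0.0, 0.978, -0.209, -0.0]
contact_force: [-0.5, 4.3, -1.0]
width: 0.0235
```

```bash
python3 plan.py 4
```

```text
clk 17.4 u 20.4 S 11.9 Fn 4.6 Ft -2.8 | Fsensor n 3.8 t -2.2 z -1.0| bias [ 1.23 -1.22] normal 127 pos [ 578.5 -199.5  238.3] cmd [ 578.04 -199.69]
[20, -0.034, -0.022, 0, 0, 20, -0.033, -0.022, 0, 0, 20, -0.034, -0.022, 0, 0, 20, -0.035, -0.021, 0, 0, 20, -0.034, -0.022, 0, 0, 20, -0.033, -0.023, 0, 0, 20, -0.034, -0.023, 0, 0, 20, -0.034, -0.023, 0, 0, 20, -0.035, -0.022, 0, 0, 20, -0.035, -0.021, 0, 0]
```

Request:
carry_out --moves '[20,-0.034,-0.022,0,0,20,-0.033,-0.022,0,0,20,-0.034,-0.022,0,0,20,-0.035,-0.021,0,0,20,-0.034,-0.022,0,0,20,-0.033,-0.023,0,0,20,-0.034,-0.023,0,0,20,-0.034,-0.023,0,0,20,-0.035,-0.022,0,0,20,-0.035,-0.021,0,0]'

```text
clock: 18.35
position: [0.5751, -0.2019, 0.2383]
ee_rot: [0.0, 0.978, -0.209, 0.0]
contact_force: [-0.6, 5.0, -1.7]
width: 0.0237
```

```bash
python3 plan.py 4
```

```text
clk 18.4 u 24.4 S 16.2 Fn 3.9 Ft -2.2 | Fsensor n 4.6 t -2.1 z -1.7| bias [ 1.22 -1.19] normal 121 pos [ 575.1 -201.9  238.3] cmd [ 574.63 -201.9 ]
[20, -0.036, -0.02, 0, 0, 20, -0.036, -0.02, 0, 0, 20, -0.038, -0.019, 0, 0, 20, -0.037, -0.018, 0, 0, 20, -0.039, -0.017, 0, 0, 20, -0.038, -0.017, 0, 0, 20, -0.039, -0.015, 0, 0, 20, -0.04, -0.014, 0, 0, 20, -0.039, -0.013, 0, 0, 20, -0.04, -0.012, 0, 0]
```

Request:
carry_out --moves '[20,-0.036,-0.02,0,0,20,-0.036,-0.02,0,0,20,-0.038,-0.019,0,0,20,-0.037,-0.018,0,0,20,-0.039,-0.017,0,0,20,-0.038,-0.017,0,0,20,-0.039,-0.015,0,0,20,-0.04,-0.014,0,0,20,-0.039,-0.013,0,0,20,-0.04,-0.012,0,0]'

```text
clock: 19.35
position: [0.5714, -0.2037, 0.2384]
ee_rot: [0.0, 0.978, -0.209, 0.0]
contact_force: [1.0, 2.6, -1.1]
width: 0.0241
```

```bash
python3 plan.py 4
```

```text
clk 19.4 u 28.4 S 21.5 Fn 2.2 Ft -1.4 | Fsensor n 2.2 t -1.7 z -1.1| bias [ 1.27 -1.38] normal 106 pos [ 571.4 -203.7  238.4] cmd [ 570.81 -203.55]
[20, -0.039, -0.015, 0, 0, 20, -0.04, -0.013, 0, 0, 20, -0.04, -0.012, 0, 0, 20, -0.04, -0.011, 0, 0, 20, -0.04, -0.01, 0, 0, 20, -0.042, -0.006, 0, 0, 20, -0.041, -0.004, 0, 0, 20, -0.042, -0.003, 0, 0, 20, -0.041, -0.002, 0, 0, 20, -0.041, -0.001, 0, 0]
```

Request:
carry_out --moves '[20,-0.039,-0.015,0,0,20,-0.04,-0.013,0,0,20,-0.04,-0.012,0,0,20,-0.04,-0.011,0,0,20,-0.04,-0.01,0,0,20,-0.042,-0.006,0,0,20,-0.041,-0.004,0,0,20,-0.042,-0.003,0,0,20,-0.041,-0.002,0,0,20,-0.041,-0.001,0,0]'

```text
clock: 20.35
position: [0.5672, -0.2043, 0.2383]
ee_rot: [0.0, 0.978, -0.209, 0.0]
contact_force: [0.3, 2.9, -0.9]
width: 0.0238
```

```bash
python3 plan.py 3.5
```

```text
clk 20.4 u 32.4 S 26.7 Fn 1.6 Ft -1.0 | Fsensor n 2.9 t -0.3 z -0.9| bias [ 1.28 -1.65] normal 91 pos [ 567.2 -204.3  238.3] cmd [ 566.75 -204.32]
[20, -0.036, -0.006, 0, 0, 20, -0.036, -0.005, 0, 0, 20, -0.036, -0.005, 0, 0, 20, -0.035, -0.005, 0, 0, 20, -0.035, -0.004, 0, 0, 20, -0.036, 0.001, 0, 0, 20, -0.035, 0.002, 0, 0, 20, -0.035, 0.001, 0, 0, 20, -0.035, 0.002, 0, 0, 20, -0.034, 0.001, 0, 0]
```

Request:
carry_out --moves '[20,-0.036,-0.006,0,0,20,-0.036,-0.005,0,0,20,-0.036,-0.005,0,0,20,-0.035,-0.005,0,0,20,-0.035,-0.004,0,0,20,-0.036,0.001,0,0,20,-0.035,0.002,0,0,20,-0.035,0.001,0,0,20,-0.035,0.002,0,0,20,-0.034,0.001,0,0]'

```text
clock: 21.35
position: [0.5638, -0.2042, 0.2383]
ee_rot: [-0.0, 0.978, -0.209, 0.0]
contact_force: [1.8, 2.0, -0.8]
width: 0.0235
```

```bash
python3 plan.py 3.5
```

```text
clk 21.4 u 35.9 S 30.2 Fn 2.4 Ft -2.0 | Fsensor n 2.1 t -1.7 z -0.8| bias [ 1.27 -1.81] normal 88 pos [ 563.8 -204.2  238.3] cmd [ 563.22 -204.5 ]
[20, -0.035, -0.002, 0, 0, 20, -0.034, -0.002, 0, 0, 20, -0.035, -0.003, 0, 0, 20, -0.034, -0.003, 0, 0, 20, -0.034, -0.003, 0, 0, 20, -0.034, -0.001, 0, 0, 20, -0.034, -0.001, 0, 0, 20, -0.034, -0.002, 0, 0, 20, -0.034, -0.002, 0, 0, 20, -0.034, -0.003, 0, 0]
```

Request:
carry_out --moves '[20,-0.035,-0.002,0,0,20,-0.034,-0.002,0,0,20,-0.035,-0.003,0,0,20,-0.034,-0.003,0,0,20,-0.034,-0.003,0,0,20,-0.034,-0.001,0,0,20,-0.034,-0.001,0,0,20,-0.034,-0.002,0,0,20,-0.034,-0.002,0,0,20,-0.034,-0.003,0,0]'

```text
clock: 22.35
position: [0.5603, -0.2042, 0.2383]
ee_rot: [-0.0, 0.978, -0.209, 0.0]
contact_force: [3.0, 4.5, -1.5]
width: 0.0238
```

```bash
python3 plan.py 4
```

```text
clk 22.4 u 39.4 S 33.0 Fn 4.2 Ft -4.0 | Fsensor n 4.2 t -3.4 z -1.5| bias [ 1.26 -1.75] normal 95 pos [ 560.3 -204.2  238.3] cmd [ 559.8  -204.72]
[20, -0.039, -0.003, 0, 0, 20, -0.038, -0.003, 0, 0, 20, -0.038, -0.004, 0, 0, 20, -0.039, -0.005, 0, 0, 20, -0.038, -0.005, 0, 0, 20, -0.038, -0.007, 0, 0, 20, -0.039, -0.008, 0, 0, 20, -0.038, -0.008, 0, 0, 20, -0.038, -0.009, 0, 0, 20, -0.038, -0.009, 0, 0]
```

Request:
carry_out --moves '[20,-0.039,-0.001,0,0,20,-0.038,-0.001,0,0,20,-0.038,-0.002,0,0,20,-0.039,-0.003,0,0,20,-0.038,-0.003,0,0,20,-0.038,-0.005,0,0,20,-0.039,-0.006,0,0,20,-0.038,-0.006,0,0,20,-0.038,-0.007,0,0,20,-0.038,-0.007,0,0]'

```text
clock: 23.35
position: [0.5563, -0.2045, 0.2382]
ee_rot: [-0.0, 0.978, -0.209, -0.0]
contact_force: [2.5, 4.7, -1.7]
width: 0.0237
```

```bash
python3 - <<'E'
import json
L=json.load(open('led.json')); L['pend']['cmd'][1]+=.2; L['bias'][1]+=.2; json.dump(L,open('led.json','w'))
E
python3 plan.py 4
```

```text
clk 23.4 u 43.4 S 36.2 Fn 4.2 Ft -4.5 | Fsensor n 4.0 t -3.6 z -1.7| bias [ 1.25 -1.49] normal 104 pos [ 556.3 -204.5  238.2] cmd [ 555.97 -205.13]
[20, -0.039, -0.008, 0, 0, 20, -0.038, -0.009, 0, 0, 20, -0.039, -0.009, 0, 0, 20, -0.038, -0.01, 0, 0, 20, -0.038, -0.009, 0, 0, 20, -0.038, -0.012, 0, 0, 20, -0.037, -0.011, 0, 0, 20, -0.038, -0.012, 0, 0, 20, -0.037, -0.012, 0, 0, 20, -0.036, -0.013, 0, 0]
```

Request:
carry_out --moves '[20,-0.039,-0.007,0,0,20,-0.038,-0.008,0,0,20,-0.039,-0.008,0,0,20,-0.038,-0.009,0,0,20,-0.038,-0.008,0,0,20,-0.038,-0.011,0,0,20,-0.037,-0.01,0,0,20,-0.038,-0.011,0,0,20,-0.037,-0.011,0,0,20,-0.036,-0.012,0,0]'

```text
clock: 24.35
position: [0.5521, -0.2054, 0.2381]
ee_rot: [-0.0, 0.978, -0.209, -0.001]
contact_force: [1.2, 5.4, -0.9]
width: 0.0233
```

```bash
python3 - <<'E'
import json
L=json.load(open('led.json')); L['pend']['cmd'][1]+=.1; L['bias'][1]+=.1; json.dump(L,open('led.json','w'))
E
python3 plan.py 4
```

```text
clk 24.4 u 47.4 S 39.7 Fn 4.2 Ft -3.8 | Fsensor n 4.6 t -3.0 z -0.9| bias [ 1.23 -1.33] normal 110 pos [ 552.1 -205.4  238.1] cmd [ 552.19 -206.08]
[20, -0.037, -0.012, 0, 0, 20, -0.037, -0.013, 0, 0, 20, -0.036, -0.014, 0, 0, 20, -0.036, -0.014, 0, 0, 20, -0.036, -0.014, 0, 0, 20, -0.034, -0.017, 0, 0, 20, -0.035, -0.018, 0, 0, 20, -0.034, -0.018, 0, 0, 20, -0.033, -0.019, 0, 0, 20, -0.033, -0.019, 0, 0]
```

Request:
carry_out --moves '[20,-0.037,-0.012,0,0,20,-0.037,-0.013,0,0,20,-0.036,-0.014,0,0,20,-0.036,-0.014,0,0,20,-0.036,-0.014,0,0,20,-0.034,-0.017,0,0,20,-0.035,-0.018,0,0,20,-0.034,-0.018,0,0,20,-0.033,-0.019,0,0,20,-0.033,-0.019,0,0]'

```text
clock: 25.35
position: [0.5485, -0.2071, 0.2381]
ee_rot: [-0.0, 0.978, -0.209, -0.001]
contact_force: [1.5, 6.0, -0.6]
width: 0.0238
```

```bash
python3 plan.py 4
```

```text
clk 25.4 u 51.4 S 42.7 Fn 4.9 Ft -3.5 | Fsensor n 4.3 t -4.3 z -0.6| bias [ 1.14 -1.19] normal 121 pos [ 548.5 -207.1  238.1] cmd [ 548.68 -207.66]
[20, -0.034, -0.018, 0, 0, 20, -0.034, -0.018, 0, 0, 20, -0.033, -0.019, 0, 0, 20, -0.033, -0.02, 0, 0, 20, -0.032, -0.021, 0, 0, 20, -0.03, -0.023, 0, 0, 20, -0.029, -0.025, 0, 0, 20, -0.029, -0.025, 0, 0, 20, -0.028, -0.026, 0, 0, 20, -0.027, -0.027, 0, 0]
```

Request:
carry_out --moves '[20,-0.034,-0.018,0,0,20,-0.034,-0.018,0,0,20,-0.033,-0.019,0,0,20,-0.033,-0.02,0,0,20,-0.032,-0.021,0,0,20,-0.03,-0.023,0,0,20,-0.029,-0.025,0,0,20,-0.029,-0.025,0,0,20,-0.028,-0.026,0,0,20,-0.027,-0.027,0,0]'

```text
clock: 26.35
position: [0.5454, -0.2093, 0.2381]
ee_rot: [-0.0, 0.978, -0.209, -0.001]
contact_force: [-1.3, 5.2, -1.2]
width: 0.0237
```

```bash
python3 plan.py 4
```

```text
clk 26.4 u 55.4 S 45.5 Fn 4.4 Ft -3.8 | Fsensor n 4.6 t -2.8 z -1.2| bias [ 1.08 -1.12] normal 135 pos [ 545.4 -209.3  238.1] cmd [ 545.59 -209.88]
[20, -0.028, -0.026, 0, 0, 20, -0.027, -0.027, 0, 0, 20, -0.026, -0.027, 0, 0, 20, -0.026, -0.028, 0, 0, 20, -0.024, -0.029, 0, 0, 20, -0.023, -0.031, 0, 0, 20, -0.022, -0.031, 0, 0, 20, -0.021, -0.032, 0, 0, 20, -0.02, -0.032, 0, 0, 20, -0.019, -0.033, 0, 0]
```

Request:
carry_out --moves '[20,-0.028,-0.026,0,0,20,-0.027,-0.027,0,0,20,-0.026,-0.027,0,0,20,-0.026,-0.028,0,0,20,-0.024,-0.029,0,0,20,-0.023,-0.031,0,0,20,-0.022,-0.031,0,0,20,-0.021,-0.032,0,0,20,-0.02,-0.032,0,0,20,-0.019,-0.033,0,0]'

```text
clock: 27.35
position: [0.5429, -0.2126, 0.2381]
ee_rot: [-0.0, 0.978, -0.209, -0.001]
contact_force: [-3.1, 5.0, -2.3]
width: 0.0236
```

```bash
python3 plan.py 4
```

```text
clk 27.4 u 59.4 S 48.2 Fn 4.6 Ft -3.3 | Fsensor n 5.1 t -2.8 z -2.3| bias [ 0.97 -1.06] normal 151 pos [ 542.9 -212.6  238.1] cmd [ 543.23 -212.84]
[20, -0.02, -0.032, 0, 0, 20, -0.02, -0.033, 0, 0, 20, -0.019, -0.033, 0, 0, 20, -0.017, -0.034, 0, 0, 20, -0.017, -0.034, 0, 0, 20, -0.014, -0.035, 0, 0, 20, -0.013, -0.036, 0, 0, 20, -0.012, -0.037, 0, 0, 20, -0.011, -0.036, 0, 0, 20, -0.01, -0.037, 0, 0]
```

Request:
carry_out --moves '[20,-0.02,-0.032,0,0,20,-0.02,-0.033,0,0,20,-0.019,-0.033,0,0,20,-0.017,-0.034,0,0,20,-0.017,-0.034,0,0,20,-0.014,-0.035,0,0,20,-0.013,-0.036,0,0,20,-0.012,-0.037,0,0,20,-0.011,-0.036,0,0,20,-0.01,-0.037,0,0]'

```text
clock: 28.35
position: [0.5415, -0.2162, 0.2382]
ee_rot: [0.0, 0.978, -0.209, -0.001]
contact_force: [-3.7, 3.7, -1.7]
width: 0.0238
```

```bash
python3 plan.py 4
```

```text
clk 28.4 u 63.4 S 50.9 Fn 4.7 Ft -3.6 | Fsensor n 4.5 t -2.6 z -1.7| bias [ 0.83 -1.03] normal 165 pos [ 541.5 -216.2  238.2] cmd [ 541.7  -216.31]
[20, -0.012, -0.037, 0, 0, 20, -0.011, -0.037, 0, 0, 20, -0.011, -0.037, 0, 0, 20, -0.01, -0.037, 0, 0, 20, -0.009, -0.038, 0, 0, 20, -0.006, -0.038, 0, 0, 20, -0.006, -0.039, 0, 0, 20, -0.005, -0.039, 0, 0, 20, -0.005, -0.039, 0, 0, 20, -0.004, -0.039, 0, 0]
```

Request:
carry_out --moves '[20,-0.012,-0.037,0,0,20,-0.011,-0.037,0,0,20,-0.011,-0.037,0,0,20,-0.01,-0.037,0,0,20,-0.009,-0.038,0,0,20,-0.006,-0.038,0,0,20,-0.006,-0.039,0,0,20,-0.005,-0.039,0,0,20,-0.005,-0.039,0,0,20,-0.004,-0.039,0,0]'

```text
clock: 29.35
position: [0.5409, -0.2201, 0.2382]
ee_rot: [0.0, 0.978, -0.209, -0.001]
contact_force: [-3.3, 3.0, -1.6]
width: 0.0236
```

```bash
python3 plan.py 4
```

```text
clk 29.4 u 67.4 S 54.3 Fn 4.4 Ft -3.0 | Fsensor n 3.6 t -2.7 z -1.6| bias [ 0.74 -1.02] normal 174 pos [ 540.9 -220.1  238.2] cmd [ 540.91 -220.11]
[20, -0.006, -0.039, 0, 0, 20, -0.005, -0.039, 0, 0, 20, -0.005, -0.038, 0, 0, 20, -0.004, -0.039, 0, 0, 20, -0.003, -0.039, 0, 0, 20, -0.002, -0.039, 0, 0, 20, -0, -0.039, 0, 0, 20, -0.001, -0.039, 0, 0, 20, 0.001, -0.039, 0, 0, 20, 0.001, -0.039, 0, 0]
```

Request:
carry_out --moves '[20,-0.006,-0.039,0,0,20,-0.005,-0.039,0,0,20,-0.005,-0.038,0,0,20,-0.004,-0.039,0,0,20,-0.003,-0.039,0,0,20,-0.002,-0.039,0,0,20,0,-0.039,0,0,20,-0.001,-0.039,0,0,20,0.001,-0.039,0,0,20,0.001,-0.039,0,0]'

```text
clock: 30.35
position: [0.5407, -0.224, 0.2383]
ee_rot: [0.0, 0.978, -0.209, -0.0]
contact_force: [-4.6, 4.2, -1.5]
width: 0.0236
```

```bash
python3 plan.py 4
```

```text
clk 30.4 u 71.4 S 57.9 Fn 4.3 Ft -3.5 | Fsensor n 4.5 t -4.4 z -1.5| bias [ 0.66 -1.02] normal -178 pos [ 540.7 -224.   238.3] cmd [ 540.67 -224.  ]
[20, -0, -0.039, 0, 0, 20, 0, -0.039, 0, 0, 20, 0.001, -0.039, 0, 0, 20, 0.002, -0.039, 0, 0, 20, 0.002, -0.038, 0, 0, 20, 0.004, -0.039, 0, 0, 20, 0.005, -0.038, 0, 0, 20, 0.006, -0.039, 0, 0, 20, 0.006, -0.037, 0, 0, 20, 0.008, -0.038, 0, 0]
```

Request:
carry_out --moves '[20,0,-0.039,0,0,20,0,-0.039,0,0,20,0.001,-0.039,0,0,20,0.002,-0.039,0,0,20,0.002,-0.038,0,0,20,0.004,-0.039,0,0,20,0.005,-0.038,0,0,20,0.006,-0.039,0,0,20,0.006,-0.037,0,0,20,0.008,-0.038,0,0]'

```text
clock: 31.35
position: [0.5407, -0.2281, 0.2382]
ee_rot: [0.0, 0.978, -0.209, -0.001]
contact_force: [-4.9, 3.7, -1.3]
width: 0.0238
```

```bash
python3 plan.py 4
```

```text
clk 31.4 u 75.4 S 61.3 Fn 4.5 Ft -4.1 | Fsensor n 4.0 t -4.6 z -1.3| bias [ 0.56 -1.04] normal -168 pos [ 540.7 -228.1  238.2] cmd [ 541.01 -227.85]
[20, 0.006, -0.038, 0, 0, 20, 0.007, -0.038, 0, 0, 20, 0.008, -0.037, 0, 0, 20, 0.009, -0.037, 0, 0, 20, 0.01, -0.036, 0, 0, 20, 0.012, -0.036, 0, 0, 20, 0.014, -0.036, 0, 0, 20, 0.015, -0.035, 0, 0, 20, 0.016, -0.034, 0, 0, 20, 0.017, -0.034, 0, 0]
```

Request:
carry_out --moves '[20,0.006,-0.038,0,0,20,0.007,-0.038,0,0,20,0.008,-0.037,0,0,20,0.009,-0.037,0,0,20,0.01,-0.036,0,0,20,0.012,-0.036,0,0,20,0.014,-0.036,0,0,20,0.015,-0.035,0,0,20,0.016,-0.034,0,0,20,0.017,-0.034,0,0]'

```text
clock: 32.35
position: [0.5416, -0.232, 0.2382]
ee_rot: [0.001, 0.978, -0.209, -0.001]
contact_force: [-5.4, 2.1, -0.9]
width: 0.024
```

```bash
python3 plan.py 4
```

```text
clk 32.4 u 79.4 S 64.1 Fn 4.1 Ft -4.5 | Fsensor n 3.8 t -4.3 z -0.9| bias [ 0.51 -1.07] normal -153 pos [ 541.6 -232.   238.2] cmd [ 542.15 -231.46]
[20, 0.017, -0.034, 0, 0, 20, 0.017, -0.034, 0, 0, 20, 0.018, -0.033, 0, 0, 20, 0.02, -0.033, 0, 0, 20, 0.02, -0.032, 0, 0, 20, 0.022, -0.032, 0, 0, 20, 0.023, -0.03, 0, 0, 20, 0.023, -0.03, 0, 0, 20, 0.025, -0.03, 0, 0, 20, 0.025, -0.029, 0, 0]
```

Request:
carry_out --moves '[20,0.017,-0.034,0,0,20,0.017,-0.034,0,0,20,0.018,-0.033,0,0,20,0.02,-0.033,0,0,20,0.02,-0.032,0,0,20,0.022,-0.032,0,0,20,0.023,-0.03,0,0,20,0.023,-0.03,0,0,20,0.025,-0.03,0,0,20,0.025,-0.029,0,0]'

```text
clock: 33.35
position: [0.544, -0.2359, 0.2383]
ee_rot: [0.002, 0.978, -0.209, -0.001]
contact_force: [-4.7, -0.9, -1.5]
width: 0.0234
```

```bash
python3 plan.py 4
```

```text
clk 33.4 u 83.4 S 66.9 Fn 4.6 Ft -3.9 | Fsensor n 4.1 t -2.5 z -1.5| bias [ 0.41 -1.15] normal -139 pos [ 544.  -235.9  238.3] cmd [ 544.25 -234.63]
[20, 0.024, -0.03, 0, 0, 20, 0.024, -0.03, 0, 0, 20, 0.025, -0.029, 0, 0, 20, 0.026, -0.029, 0, 0, 20, 0.026, -0.028, 0, 0, 20, 0.029, -0.026, 0, 0, 20, 0.029, -0.026, 0, 0, 20, 0.03, -0.025, 0, 0, 20, 0.03, -0.025, 0, 0, 20, 0.031, -0.025, 0, 0]
```

Request:
carry_out --moves '[20,0.024,-0.03,0,0,20,0.024,-0.03,0,0,20,0.025,-0.029,0,0,20,0.026,-0.029,0,0,20,0.026,-0.028,0,0,20,0.029,-0.026,0,0,20,0.029,-0.026,0,0,20,0.03,-0.025,0,0,20,0.03,-0.025,0,0,20,0.031,-0.025,0,0]'

```text
clock: 34.35
position: [0.5473, -0.2389, 0.2385]
ee_rot: [0.002, 0.978, -0.209, 0.0]
contact_force: [-4.3, -1.4, -2.3]
width: 0.0237
```

```bash
python3 plan.py 4
```

```text
clk 34.4 u 87.4 S 70.2 Fn 4.7 Ft -2.9 | Fsensor n 3.8 t -2.5 z -2.3| bias [ 0.33 -1.25] normal -129 pos [ 547.3 -238.9  238.5] cmd [ 546.99 -237.36]
[20, 0.029, -0.026, 0, 0, 20, 0.03, -0.027, 0, 0, 20, 0.029, -0.026, 0, 0, 20, 0.03, -0.026, 0, 0, 20, 0.03, -0.026, 0, 0, 20, 0.032, -0.024, 0, 0, 20, 0.032, -0.024, 0, 0, 20, 0.032, -0.024, 0, 0, 20, 0.032, -0.024, 0, 0, 20, 0.032, -0.023, 0, 0]
```

Request:
carry_out --moves '[20,0.029,-0.026,0,0,20,0.03,-0.027,0,0,20,0.029,-0.026,0,0,20,0.03,-0.026,0,0,20,0.03,-0.026,0,0,20,0.032,-0.024,0,0,20,0.032,-0.024,0,0,20,0.032,-0.024,0,0,20,0.032,-0.024,0,0,20,0.032,-0.023,0,0]'

```text
clock: 35.35
position: [0.5502, -0.241, 0.2385]
ee_rot: [0.001, 0.978, -0.209, -0.0]
contact_force: [-5.5, -2.2, -0.9]
width: 0.0236
```

```bash
python3 plan.py 4
```

```text
clk 35.4 u 91.4 S 74.0 Fn 4.7 Ft -3.4 | Fsensor n 5.1 t -3.0 z -0.9| bias [ 0.25 -1.36] normal -127 pos [ 550.2 -241.   238.5] cmd [ 550.07 -239.86]
[20, 0.03, -0.026, 0, 0, 20, 0.031, -0.026, 0, 0, 20, 0.03, -0.026, 0, 0, 20, 0.031, -0.025, 0, 0, 20, 0.031, -0.026, 0, 0, 20, 0.032, -0.023, 0, 0, 20, 0.032, -0.022, 0, 0, 20, 0.032, -0.022, 0, 0, 20, 0.033, -0.022, 0, 0, 20, 0.033, -0.022, 0, 0]
```

Request:
carry_out --moves '[20,0.03,-0.026,0,0,20,0.031,-0.026,0,0,20,0.03,-0.026,0,0,20,0.031,-0.025,0,0,20,0.031,-0.026,0,0,20,0.032,-0.023,0,0,20,0.032,-0.022,0,0,20,0.032,-0.022,0,0,20,0.033,-0.022,0,0,20,0.033,-0.022,0,0]'

```text
clock: 36.35
position: [0.5538, -0.2432, 0.2386]
ee_rot: [0.001, 0.978, -0.209, 0.0]
contact_force: [-5.1, -1.6, -1.2]
width: 0.0236
```

```bash
python3 plan.py 4
```

```text
clk 36.4 u 95.4 S 77.7 Fn 4.1 Ft -3.0 | Fsensor n 4.1 t -3.4 z -1.2| bias [ 0.22 -1.41] normal -123 pos [ 553.8 -243.2  238.6] cmd [ 553.22 -242.26]
[20, 0.032, -0.022, 0, 0, 20, 0.033, -0.021, 0, 0, 20, 0.032, -0.021, 0, 0, 20, 0.033, -0.02, 0, 0, 20, 0.034, -0.02, 0, 0, 20, 0.034, -0.018, 0, 0, 20, 0.035, -0.017, 0, 0, 20, 0.035, -0.017, 0, 0, 20, 0.035, -0.016, 0, 0, 20, 0.035, -0.016, 0, 0]
```

Request:
carry_out --moves '[20,0.032,-0.022,0,0,20,0.033,-0.021,0,0,20,0.032,-0.021,0,0,20,0.033,-0.02,0,0,20,0.034,-0.02,0,0,20,0.034,-0.018,0,0,20,0.035,-0.017,0,0,20,0.035,-0.017,0,0,20,0.035,-0.016,0,0,20,0.035,-0.016,0,0]'

```text
clock: 37.35
position: [0.5573, -0.2446, 0.2385]
ee_rot: [0.001, 0.978, -0.209, 0.0]
contact_force: [-3.6, -3.0, -1.3]
width: 0.0235
```

```bash
python3 plan.py 4
```

```text
clk 37.4 u 99.4 S 80.8 Fn 4.6 Ft -2.4 | Fsensor n 4.1 t -2.1 z -1.3| bias [ 0.17 -1.52] normal -113 pos [ 557.3 -244.6  238.5] cmd [ 556.6  -244.14]
[20, 0.035, -0.018, 0, 0, 20, 0.035, -0.017, 0, 0, 20, 0.036, -0.017, 0, 0, 20, 0.036, -0.016, 0, 0, 20, 0.036, -0.017, 0, 0, 20, 0.037, -0.014, 0, 0, 20, 0.038, -0.014, 0, 0, 20, 0.038, -0.015, 0, 0, 20, 0.037, -0.015, 0, 0, 20, 0.038, -0.015, 0, 0]
```

Request:
carry_out --moves '[20,0.035,-0.018,0,0,20,0.035,-0.017,0,0,20,0.036,-0.017,0,0,20,0.036,-0.016,0,0,20,0.036,-0.017,0,0,20,0.037,-0.014,0,0,20,0.038,-0.014,0,0,20,0.038,-0.015,0,0,20,0.037,-0.015,0,0,20,0.038,-0.015,0,0]'

```text
clock: 38.35
position: [0.5608, -0.2458, 0.2384]
ee_rot: [0.0, 0.978, -0.209, 0.0]
contact_force: [-4.1, -2.4, -0.7]
width: 0.0236
```

```bash
python3 plan.py 4
```

```text
clk 38.4 u 103.4 S 84.6 Fn 4.7 Ft -2.9 | Fsensor n 3.8 t -2.9 z -0.7| bias [ 0.12 -1.65] normal -113 pos [ 560.8 -245.8  238.4] cmd [ 560.26 -245.72]
[20, 0.037, -0.019, 0, 0, 20, 0.036, -0.019, 0, 0, 20, 0.037, -0.02, 0, 0, 20, 0.036, -0.02, 0, 0, 20, 0.035, -0.021, 0, 0, 20, 0.037, -0.02, 0, 0, 20, 0.036, -0.02, 0, 0, 20, 0.036, -0.021, 0, 0, 20, 0.035, -0.021, 0, 0, 20, 0.035, -0.022, 0, 0]
```

Request:
carry_out --moves '[20,0.037,-0.019,0,0,20,0.036,-0.019,0,0,20,0.037,-0.02,0,0,20,0.036,-0.02,0,0,20,0.035,-0.021,0,0,20,0.037,-0.02,0,0,20,0.036,-0.02,0,0,20,0.036,-0.021,0,0,20,0.035,-0.021,0,0,20,0.035,-0.022,0,0]'

```text
clock: 39.35
position: [0.5642, -0.2474, 0.2383]
ee_rot: [-0.0, 0.978, -0.209, -0.0]
contact_force: [-5.5, -1.8, -0.8]
width: 0.0239
```

```bash
python3 plan.py 3.5
```

```text
clk 39.4 u 107.4 S 89.5 Fn 4.6 Ft -2.9 | Fsensor n 4.5 t -3.6 z -0.8| bias [ 0.05 -1.75] normal -123 pos [ 564.2 -247.4  238.3] cmd [ 563.86 -247.75]
[20, 0.029, -0.022, 0, 0, 20, 0.028, -0.023, 0, 0, 20, 0.028, -0.024, 0, 0, 20, 0.028, -0.024, 0, 0, 20, 0.027, -0.025, 0, 0, 20, 0.028, -0.024, 0, 0, 20, 0.028, -0.024, 0, 0, 20, 0.026, -0.026, 0, 0, 20, 0.026, -0.026, 0, 0, 20, 0.025, -0.027, 0, 0]
```

Request:
carry_out --moves '[20,0.029,-0.022,0,0,20,0.028,-0.023,0,0,20,0.028,-0.024,0,0,20,0.028,-0.024,0,0,20,0.027,-0.025,0,0,20,0.028,-0.024,0,0,20,0.028,-0.024,0,0,20,0.026,-0.026,0,0,20,0.026,-0.026,0,0,20,0.025,-0.027,0,0]'

```text
clock: 40.35
position: [0.5673, -0.25, 0.2383]
ee_rot: [-0.0, 0.978, -0.209, 0.0]
contact_force: [-4.1, -1.1, -1.2]
width: 0.0241
```

```bash
python3 plan.py 3.5
```

```text
clk 40.4 u 110.9 S 94.2 Fn 3.5 Ft -2.2 | Fsensor n 3.8 t -2.0 z -1.2| bias [ 0.06 -1.74] normal -138 pos [ 567.3 -250.   238.3] cmd [ 566.59 -250.2 ]
[20, 0.025, -0.027, 0, 0, 20, 0.023, -0.028, 0, 0, 20, 0.024, -0.027, 0, 0, 20, 0.022, -0.028, 0, 0, 20, 0.022, -0.028, 0, 0, 20, 0.022, -0.029, 0, 0, 20, 0.021, -0.028, 0, 0, 20, 0.021, -0.028, 0, 0, 20, 0.02, -0.028, 0, 0, 20, 0.021, -0.028, 0, 0]
```

Request:
carry_out --moves '[20,0.025,-0.027,0,0,20,0.023,-0.028,0,0,20,0.024,-0.027,0,0,20,0.022,-0.028,0,0,20,0.022,-0.028,0,0,20,0.022,-0.029,0,0,20,0.021,-0.028,0,0,20,0.021,-0.028,0,0,20,0.02,-0.028,0,0,20,0.021,-0.028,0,0]'

```text
clock: 41.35
position: [0.5694, -0.2529, 0.2384]
ee_rot: [-0.0, 0.978, -0.209, 0.0]
contact_force: [-3.3, 0.1, -1.3]
width: 0.0234
```

```bash
python3 plan.py 3.5
```

```text
clk 41.4 u 114.4 S 98.0 Fn 2.3 Ft -1.4 | Fsensor n 2.6 t -2.1 z -1.3| bias [ 0.21 -1.63] normal -143 pos [ 569.4 -252.9  238.4] cmd [ 568.8  -252.99]
[20, 0.024, -0.026, 0, 0, 20, 0.024, -0.025, 0, 0, 20, 0.024, -0.026, 0, 0, 20, 0.024, -0.025, 0, 0, 20, 0.024, -0.025, 0, 0, 20, 0.021, -0.027, 0, 0, 20, 0.022, -0.026, 0, 0, 20, 0.022, -0.027, 0, 0, 20, 0.022, -0.026, 0, 0, 20, 0.022, -0.025, 0, 0]
```

Request:
carry_out --moves '[20,0.024,-0.026,0,0,20,0.024,-0.025,0,0,20,0.024,-0.026,0,0,20,0.024,-0.025,0,0,20,0.024,-0.025,0,0,20,0.021,-0.027,0,0,20,0.022,-0.026,0,0,20,0.022,-0.027,0,0,20,0.022,-0.026,0,0,20,0.022,-0.025,0,0]'

```text
clock: 42.35
position: [0.5714, -0.2555, 0.2383]
ee_rot: [0.0, 0.978, -0.209, -0.0]
contact_force: [-3.3, 0.1, -0.6]
width: 0.0237
```

```bash
python3 plan.py 3.5
```

```text
clk 42.4 u 117.9 S 101.0 Fn 2.8 Ft -2.3 | Fsensor n 2.4 t -2.3 z -0.6| bias [ 0.29 -1.56] normal -138 pos [ 571.4 -255.5  238.3] cmd [ 571.09 -255.57]
[20, 0.024, -0.024, 0, 0, 20, 0.025, -0.024, 0, 0, 20, 0.025, -0.023, 0, 0, 20, 0.026, -0.023, 0, 0, 20, 0.025, -0.022, 0, 0, 20, 0.025, -0.024, 0, 0, 20, 0.025, -0.023, 0, 0, 20, 0.025, -0.023, 0, 0, 20, 0.025, -0.022, 0, 0, 20, 0.026, -0.023, 0, 0]
```

Request:
carry_out --moves '[20,0.024,-0.024,0,0,20,0.025,-0.024,0,0,20,0.025,-0.023,0,0,20,0.026,-0.023,0,0,20,0.025,-0.022,0,0,20,0.025,-0.024,0,0,20,0.025,-0.023,0,0,20,0.025,-0.023,0,0,20,0.025,-0.022,0,0,20,0.026,-0.023,0,0]'

```text
clock: 43.35
position: [0.5735, -0.2578, 0.2382]
ee_rot: [0.0, 0.978, -0.209, -0.001]
contact_force: [-5.4, -1.1, -1.9]
width: 0.0238
```

```bash
python3 plan.py 3.5
```

```text
clk 43.4 u 121.4 S 103.8 Fn 4.1 Ft -3.4 | Fsensor n 4.4 t -3.4 z -1.9| bias [ 0.26 -1.6 ] normal -130 pos [ 573.5 -257.8  238.2] cmd [ 573.6  -257.88]
[20, 0.026, -0.023, 0, 0, 20, 0.025, -0.022, 0, 0, 20, 0.027, -0.022, 0, 0, 20, 0.026, -0.022, 0, 0, 20, 0.027, -0.022, 0, 0, 20, 0.027, -0.021, 0, 0, 20, 0.028, -0.021, 0, 0, 20, 0.028, -0.021, 0, 0, 20, 0.027, -0.021, 0, 0, 20, 0.028, -0.021, 0, 0]
```

Request:
carry_out --moves '[20,0.026,-0.023,0,0,20,0.025,-0.022,0,0,20,0.027,-0.022,0,0,20,0.026,-0.022,0,0,20,0.027,-0.022,0,0,20,0.027,-0.021,0,0,20,0.028,-0.021,0,0,20,0.028,-0.021,0,0,20,0.027,-0.021,0,0,20,0.028,-0.021,0,0]'

```text
clock: 44.35
position: [0.5764, -0.2605, 0.2382]
ee_rot: [0.001, 0.978, -0.209, -0.0]
contact_force: [-5.0, -1.9, -0.8]
width: 0.0236
```

```bash
python3 plan.py 3.8
python3 - <<'E'
from h import *
s=manip.get_state(); save('wrist','w5.png'); np.save('w5.npy',np.r_[s['position'],s['ee_rot']])
im=cv2.imread('pics/w5.png')[100:360,200:540]
cv2.imwrite('pics/c5.png',cv2.resize(np.clip(im*1.5,0,255).astype(np.uint8),None,fx=2.2,fy=2.2,interpolation=cv2.INTER_CUBIC))
E
```

```text
clk 44.4 u 124.9 S 106.9 Fn 4.5 Ft -3.5 | Fsensor n 4.5 t -2.9 z -0.8| bias [ 0.19 -1.69] normal -127 pos [ 576.4 -260.5  238.2] cmd [ 576.29 -260.04]
[20, 0.029, -0.024, 0, 0, 20, 0.029, -0.024, 0, 0, 20, 0.03, -0.024, 0, 0, 20, 0.029, -0.024, 0, 0, 20, 0.029, -0.024, 0, 0, 20, 0.031, -0.022, 0, 0, 20, 0.031, -0.022, 0, 0, 20, 0.031, -0.021, 0, 0, 20, 0.031, -0.021, 0, 0, 20, 0.031, -0.021, 0, 0]
```

View pics/c5.png

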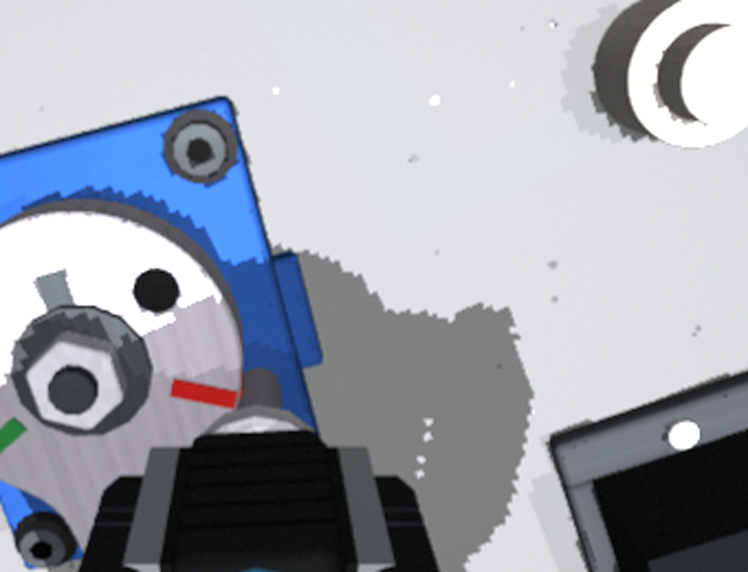

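The stem rides the edge just short of the red line's end at crop (237,400). One more advance takes it past the mark.

Request:
carry_out --moves '[20,0.029,-0.024,0,0,20,0.029,-0.024,0,0,20,0.03,-0.024,0,0,20,0.029,-0.024,0,0,20,0.029,-0.024,0,0,20,0.031,-0.022,0,0,20,0.031,-0.022,0,0,20,0.031,-0.021,0,0,20,0.031,-0.021,0,0,20,0.031,-0.021,0,0]'

```text
clock: 45.4
position: [0.5797, -0.2628, 0.2384]
ee_rot: [0.001, 0.978, -0.209, 0.0]
contact_force: [-5.5, -1.8, -1.2]
width: 0.0239
```

```bash
python3 - <<'E'
from h import *
v=np.load('w5.npy'); C=wcam(dict(position=v[:3],ee_rot=v[3:])); I=lambda x,y:(200+x/2.2,100+y/2.2)
tx=quat(v[3:])[:,0]; f=ray(C,I(263,372),.186)*1000-4*tx; r=ray(C,I(237,400),.202)*1000
c=np.array([600.5,-229]); a=-.163-np.pi/2-np.arcsin(20/44); n=np.array([np.cos(a),np.sin(a)]); t=np.array([-n[1],n[0]])
print('stem',f,'red',r,'stem-red along t',(f-r)[:2]@t,'n',(f-r)[:2]@n)
E
python3 plan.py 1.5
```

```text
stem [ 572.89096763 -259.30971183  186.00112229] red [ 579.1854548  -255.85422194  202.        ] stem-red along t -3.0186947507548663 n 6.5152483572759
clk 45.4 u 128.7 S 110.5 Fn 4.6 Ft -2.9 | Fsensor n 4.5 t -3.6 z -1.2| bias [ 0.13 -1.78] normal -124 pos [ 579.7 -262.8  238.4] cmd [ 579.3  -262.31]
[20, 0.011, -0.01, 0, 0, 20, 0.011, -0.01, 0, 0, 20, 0.011, -0.01, 0, 0, 20, 0.011, -0.01, 0, 0, 20, 0.011, -0.01, 0, 0, 20, 0.012, -0.008, 0, 0, 20, 0.013, -0.008, 0, 0, 20, 0.012, -0.008, 0, 0, 20, 0.013, -0.008, 0, 0, 20, 0.012, -0.008, 0, 0]
```

Request:
carry_out --moves '[20,0.011,-0.01,0,0,20,0.011,-0.01,0,0,20,0.011,-0.01,0,0,20,0.011,-0.01,0,0,20,0.011,-0.01,0,0,20,0.012,-0.008,0,0,20,0.013,-0.008,0,0,20,0.012,-0.008,0,0,20,0.013,-0.008,0,0,20,0.012,-0.008,0,0]'

```text
clock: 46.4
position: [0.5809, -0.2635, 0.2384]
ee_rot: [0.0, 0.978, -0.209, 0.0]
contact_force: [-5.2, -1.6, -1.1]
width: 0.0238
```

Request:
carry_out --moves '[20,-0.2,-0.3,0,0,20,-0.4,-0.6,0,0,20,0,0,1,0,20,0,0,2,0,20,0,0,1.4,0,20,0,0,0,0,20,0,0,0,0,20,0,0,0,0,20,0,0,0,0,20,0,0,0,0]'

```text
clock: 47.4
position: [0.5747, -0.2719, 0.2815]
ee_rot: [-0.0, 0.978, -0.209, -0.001]
contact_force: [0.1, -0.8, -2.2]
width: 0.0239
```

```bash
python3 plan.py 0
```

```text
clk 47.4 u 130.2 S 111.8 Fn 0.0 Ft 0.1 | Fsensor n 0.6 t 0.5 z -2.2| bias [ 0.31 -1.48] normal -122 pos [ 574.7 -271.9  281.5] cmd [ 580.47 -263.21]
[20, 0.004, 0.006, 0, 0, 20, 0.003, 0.006, 0, 0, 20, 0.004, 0.006, 0, 0, 20, 0.004, 0.006, 0, 0, 20, 0.004, 0.006, 0, 0, 20, -0, 0, 0, 0, 20, -0, 0, 0, 0, 20, -0, 0, 0, 0, 20, -0, 0, 0, 0, 20, -0, 0, 0, 0]
```

Trace done, with the reading under 7 N throughout. Now back above the dock.

Request:
carry_out --moves '[20,-1.2,-1,0,0,20,-2.4,-2,0,0,20,-2.4,-2,0,0,20,-2.35,-1.78,0,0,20,-1.2,-1,0,0,20,0,0,-0.8,0,20,0,0,-0.6,0,20,0,0,0,0,20,0,0,0,0,20,0,0,0,0]'

```text
clock: 48.4
position: [0.4802, -0.3493, 0.2683]
ee_rot: [-0.0, 0.978, -0.208, 0.0]
contact_force: [0.7, -0.1, -2.0]
width: 0.0238
```

Run:
```python
from h import *
s=manip.get_state(); print(s['clock'],s['position'],s['contact_force'],s['moment'])
save('wrist','w6.png'); np.save('w6.npy',np.r_[s['position'],s['ee_rot']])
im=cv2.imread('pics/w6.png')[170:340,220:440].astype(float)
im=255*(np.clip(im/255,0,1))**.5
cv2.imwrite('pics/c6.png',cv2.resize(im.astype(np.uint8),None,fx=3.5,fy=3.5,interpolation=cv2.INTER_CUBIC))
```

```text
48.4 [ 0.48022853 -0.34928908  0.26828743] [ 0.71049727 -0.07086888 -1.95924401] [ 0.01082772 -0.01613982  0.01012579]
```

View pics/c6.png

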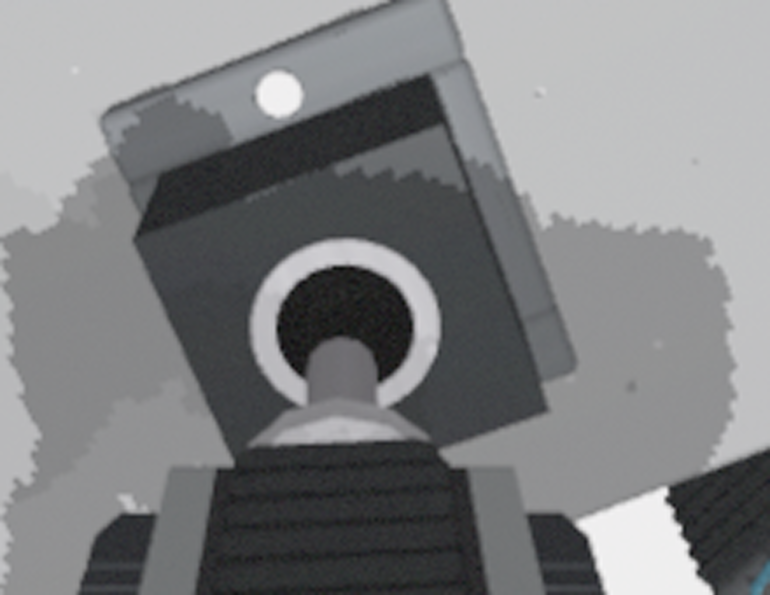

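The bore mouth is clear at crop (345,328), with the stem's front end at (342,338).

Run:
```python
from h import *
v=np.load('w6.npy'); C=wcam(dict(position=v[:3],ee_rot=v[3:])); I=lambda x,y:(220+x/3.5,170+y/3.5)
R=quat(v[3:]); b=ray(C,I(345,328),.204)*1000
print('bore dia',[np.linalg.norm(ray(C,I(277,328),.204)-ray(C,I(413,328),.204))*1000,np.linalg.norm(ray(C,I(345,266),.204)-ray(C,I(345,390),.204))*1000])
for z,r in((.2155,3),(.2185,5)):
    f=ray(C,I(342,338),z)*1000-r*R[:,0]; d=(b-f); print('bore',b,'stem',f,'bore-stem world',d[:2],'tool',(R.T@d)[:2],'stem in tool',(R.T@(f-v[:3]*1000)))
```

```text
bore dia [np.float64(21.038339658499112), np.float64(20.733500768131464)]
bore [ 478.72242897 -348.38290693  204.        ] stem [ 479.08505416 -348.0281361   215.49952007] bore-stem world [-0.36262519 -0.35477083] tool [-0.18836226  0.47290814] stem in tool [-1.56659878 -0.68012339 52.78772646]
bore [ 478.72242897 -348.38290693  204.        ] stem [ 478.41738859 -347.72857247  218.49920011] bore-stem world [ 0.30504037 -0.65433447] tool [0.54294588 0.4746016 ] stem in tool [-2.29790692 -0.68181685 49.78792953]
```

Aligned within 0.5 mm. Descend.

Request:
carry_out --moves '[20,0,-0.04,-0.4,0,20,0,0,-0.5,0,20,0,0,-0.5,0,20,0,0,-0.6,0,20,0,0,-0.6,0,20,0,0,-0.6,0,20,0,0,-0.6,0,20,0,0,-0.5,0,20,0,0,-0.3,0,20,0,0,-0.1,0]'

```text
clock: 49.45
position: [0.4793, -0.3502, 0.2209]
ee_rot: [-0.0, 0.978, -0.209, -0.0]
contact_force: [-0.1, -0.1, -1.3]
width: 0.0245
```

```bash
python3 st.py
```

```text
49.45 [ 479.32 -350.16  220.86] [-0.12 -0.1  -1.27] [-0.028  0.003  0.031]
```

Free in the bore, with about 4.5 mm to go.

Request:
carry_out --moves '[20,0,0,-0.1,0,20,0,0,-0.1,0,20,0,0,-0.1,0,20,0,0,-0.05,0,20,0,0,-0.04,0,20,0,0,-0.03,0,20,0,0,-0.03,0,20,0,0,-0.02,0,20,0,0,-0.02,0,20,0,0,0,0]'

```text
clock: 50.45
position: [0.4794, -0.3502, 0.2164]
ee_rot: [0.0, 0.978, -0.209, -0.0]
contact_force: [0.1, -1.1, -1.0]
width: 0.0235
```

```bash
python3 st.py
```

```text
50.45 [ 479.44 -350.25  216.41] [ 0.14 -1.06 -1.  ] [ 0.014 -0.057  0.014]
```

Request:
carry_out --moves '[20,0,0,-0.02,0,20,0,0,-0.02,0,20,0,0,-0.02,0,20,0,0,-0.02,0,20,0,0,-0.02,0,20,0,0,-0.02,0,20,0,0,-0.02,0,20,0,0,0,0,20,0,0,0,0,20,0,0,0,0]'

```text
clock: 51.45
position: [0.4795, -0.3503, 0.2163]
ee_rot: [0.0, 0.978, -0.209, 0.0]
contact_force: [-1.8, 0.9, 6.9]
width: 0.0238
```

```bash
python3 st.py
```

```text
51.45 [ 479.47 -350.29  216.31] [-1.83  0.91  6.92] [0.268 0.278 0.029]
```

Seated at the same TCP height as at pick-up (216.3 mm), with a firm upward reaction. Ease off, open, then rise.

Request:
carry_out --moves '[20,0,0,0.07,0,20,0,0,0.05,0,60,0,0,0,0,90,0,0,0,0,90,0,0,0,0,90,0,0,0,0,90,0,0,0,0,90,0,0,0,0,90,0,0,0,0,90,0,0,0,0]'

```text
clock: 52.45
position: [0.4795, -0.3503, 0.2162]
ee_rot: [0.0, 0.978, -0.209, 0.0]
contact_force: [-0.6, 0.8, 0.4]
width: 0.0767
```

Request:
carry_out --moves '[90,0,0,0.5,0,90,0,0,1.5,0,90,0,0,2,0,90,0,0,2.5,0,90,0,0,2.5,0,90,0,0,1,0,90,0,0,0,0,90,0,0,0,0,90,0,0,0,0,90,0,0,0,0]'

```text
clock: 53.45
position: [0.479, -0.3499, 0.3148]
ee_rot: [-0.001, 0.978, -0.209, -0.001]
contact_force: [-0.6, -0.1, -0.3]
width: 0.0765
```

Run:
```python
from h import *
s=manip.get_state(); print(s['clock'],s['position'],s['contact_force'],s['width'])
im0=cv2.imread('pics/side0.png'); save('side','side1.png'); im1=cv2.imread('pics/side1.png')
C=cam('side')
print('expected',proj(C,[.479,-.349,.266]),proj(C,[.479,-.349,.204]))
# compare the docked-stylus patch before/after
p0=im0[200:262,280:330]
res=cv2.matchTemplate(im1[180:290,260:350],p0,cv2.TM_CCOEFF_NORMED); _,m,_,l=cv2.minMaxLoc(res); print('match',m,'shift',l[0]-20,l[1]-20)
# cap patch only
p=im0[205:232,296:314]; res=cv2.matchTemplate(im1[195:242,286:324],p,cv2.TM_CCOEFF_NORMED); _,m,_,l=cv2.minMaxLoc(res); print('cap',m,l[0]-10,l[1]-10)
d=cv2.absdiff(im0,im1).max(2)
for n,x in (('bush',(.553,-.429,.175)),('blank',(.6,-.371,.175)),('cam',(.6,-.229,.2))):
    u,w=proj(C,x).astype(int); print(n,u,w,d[w-12:w+12,u-12:u+12].mean().round(1))
```

```text
53.45 [ 0.47903631 -0.34987526  0.31481647] [-0.59759779 -0.09025258 -0.33117116] 0.07648875179398633
expected [305.78628853 206.35660629] [305.9084545  233.35783964]
match 0.9388559460639954 shift 0 0
cap 0.9308492541313171 0 0
bush 345 261 2.3
blank 363 247 2.4
cam 352 211 2.5
```

```bash
python3 -c "
from rig import manip; print(manip.sign_off())"
```

```text
the job is handed in; nothing more can be done
None
```

I traced the cam from just before the green mark to just past the red mark in one pass. The stylus is back in its dock and released, and the job is handed in at about 53.5 s of the 72 s allowed.

**Trace:**
- **Force:** I checked the force once per second. The push against the edge read 1.6–5.1 N, and 6.6 N at most with friction included. It never read zero, but peaks between those checks were not recorded.
- **Weakest contact:** the lightest readings were deep in the two hollows, about 1.6–2.9 N on the green flank and 2.3–2.8 N on the red.
- **Start and end:** the start was about 1 mm before the green mark and the end about 2 mm past the red mark. Both are judged from the camera, good to about 1 mm.

**Docking:**
- **Seating:** the stylus seated at the same tool height as at pick-up (216.3 mm), with an upward reaction of about 7 N before I let go.
- **After release:** the side picture shows the docked stylus with no shift (match 0.94 against the first picture). The bushing, blank and cam spots are unchanged there. I did not compare the loupe and gear separately.

**Disagreements:** the stem offset that fitted the force readings drifted by about 1.2 mm between the two flanks, as the arm, the grip and friction gave a little. The apparent friction of about 0.7 was higher than I expected for steel on steel.

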